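Hang the bearing driver discs on the latching tool hook, nested in size order

ROBOT

A 6-joint arm with a two-finger parallel gripper is mounted at the origin on the work surface. World frame = base frame: x ahead of the robot, y to its left, z up, the work surface at z = 0. Lengths are in m, angles in degrees, forces in N, time in s.
With the tool pointing down it reaches from about 0.35 to 0.8 m from the base axis. Payload 7.3 kg.
Tool frame: the origin (TCP) lies between the finger pads; the fingertips stand 25 mm ahead of it and the grasp point (between the pads) lies 6 mm ahead of it; x points along the fingers, z is the direction in which the jaws open and shut, and the axes are right-handed (so a half turn about x gives the same grasp; the last joint's range is limited). The gripper opens to 85 mm and grips with 20 to 120 N. Pads are 22 mm wide; open, the fingers measure 114 mm over their backs; the gripper's body (76 mm by 85 mm) begins 54 mm behind the grasp point. The pads swing forward as they close: fully open they stand 13 mm farther back than shut.
Start: joints at [-8.365, 19.595, 87.324, -0, 73.075, -8.365], TCP at [0.525, 0, 0.256] pointing down, gripper open.
Joint ranges: [-145.02, 145.02], [-44.19, 115.74], [2.07, 154.8], [-57.11, 237.11], [16.16, 152.29], [-177.93, 177.93]. Speed limits (degrees/s): [147.25, 147.25, 180, 180, 180, 180].

INTERFACE

Orientations are given as a 3x3 rotation matrix whose columns are the frame's x, y, z axes.
In Python, from station import arm gives the robot as it stands.
- The arm moves only by the tool jog_arm, never from a script. Its arguments are lists of equal length, an entry for each row: "dp": the shift along the world's x, y, z in cm, a list of three; "yaw": the turn about the world's z in units of 6 degrees (1.0 is 6 degrees). A call has 1 to 20 rows; each row shifts and turns the commanded pose from where the row before left it; what a row does not reach is not made up. A row lasts 1/12 s, in which the tool goes at most 41.7 mm and 7.16 degrees, less where a joint would pass 70% of its speed; a pose out of reach is approached as far as the arm can. A call is refused whole if a number of a shift passes 4.17 or a number of a turn 1, either way. A call with a gripper value outside its range is refused whole. "hand" is the finger opening in cm, from 0 to 8.54, set as the call begins (left out, the last holds). The fingers move at their own pace and stop on an object; "newtons" is the grip in N (left out, the last holds). Time passes only in rows, so rows that do not move let the fingers close. It gives the time, the measured TCP pose, the force and the opening at its end, in the units of the state.
- arm.state(): the state, without advancing time (a new reading comes with each control period).
- arm.get_image(name): name is "scene" or "side" or "wrist"; returns the picture (480x640x3 uint8, blue, green, red); there is no depth.
- arm.camera_model(name): a dict with "fovy" (degrees; the focal length in pixels is half the picture's height over the tangent of half this angle, whatever the lens; pixels are square), "cx", "cy" (the principal point, pixels), "k1" (the pictures are not rectified: a ray, as slopes to the right and down, at radius r is drawn at 1 + k1 r^2 times it, then the intrinsics apply), "position" and "rotation" of the camera in the world. Camera axes: x right, y down, z forward; pixel columns grow to the right and rows downward; lengths in m; the calibration is good to about 2 mm. A picture is of the moment at which its call begins: read the wrist's pose just before it. camera_model takes no time and is no camera call; for the wrist camera it gives the pose at the moment of the call.
- arm.close_job(): hands the job in, once; it reports no verdict.
The state is a dict: "t": time; "joint_positions": joint angles; "dq": joint speeds; "joint_efforts": joint torques, N m; "tcp_pos": TCP position; "tcp_rot": TCP orientation; "wrist_force": force on the tool from outside, world axes, zero at the start; "ft_torque": the same for the moment, N m; "width": finger opening in m.
Only numpy, scipy, OpenCV 4.12 (cv2) and the standard library are available. Lean on these libraries where they do the work, as an engineer would, in place of code of your own. Each camera call takes 0.05 s, during which the arm holds its last target. There are 200 camera calls.

TASK

Put the three painted bearing driver discs away on the latching hook stand: first the red, then the yellow, then the blue, pocket side to the back, each slid gently home so that its pocket closes over the disc before it. Press the blue one back against the hook's spring just until the orange keeper snaps up in front of it and holds the set snug; do not force the hook, and leave the plain grey disc and everything else on the bench where it is.

Things in the scene. Friction and masses are not known exactly. Their poses are not given: they have to be found in the camera images.
- red_mid (a point): Red steel disc standing on edge, axis level: 40 mm diameter, 20 mm long along its axis, 15 mm bore. Its front (-x) 12 mm is solid round the bore; its back (+x) 8 mm is a skirt round a pocket 35 mm across, 8 mm deep. This point is its centre (on the axis, half-way along); its x is the axis, to the pocket side; z up as it starts. About 120 g
- yellow_mid (a point): Yellow steel disc standing on edge, axis level: 50 mm diameter, 20 mm long along its axis, 15 mm bore. Its front (-x) 12 mm is solid round the bore; its back (+x) 8 mm is a skirt round a pocket 45 mm across, 8 mm deep. This point is its centre (on the axis, half-way along); its x is the axis, to the pocket side; z up as it starts. About 190 g
- blue_mid (a point): Blue steel disc standing on edge, axis level: 60 mm diameter, 20 mm long along its axis, 15 mm bore. Its front (-x) 12 mm is solid round the bore; its back (+x) 8 mm is a skirt round a pocket 55 mm across, 8 mm deep. This point is its centre (on the axis, half-way along); its x is the axis, to the pocket side; z up as it starts. About 280 g
- plain_mid (a point): Bystander: plain grey disc of another set, 55 mm diameter, 20 mm long, standing in the fourth place of the rack. This point is its centre
- rack: Disc rack, fixed: grey board 236 x 84 x 8 mm with a black ridge 34 mm wide along x, its top 35 mm above the bench. The four discs stand on edge on it in a row along x, 52 mm apart, in any order, all with the pocket to the rack's +x, between low dividers (12 mm high, 26 mm wide); lifting 20 mm frees them. Origin: centre of the underside, z up
- stand: Hook stand, fixed: grey base 190 x 100 x 10 mm; aluminium post at x = +70 mm with a blue clamp head 36 mm long, 42 mm wide, top 145 mm above the bench, out of which the hook bar points to -x. Forces on the stand, bar and keeper must stay under 20 N. Home, the centres of red, yellow and blue lie 2, 14 and 26 mm in front of the shoulder's face. Origin: centre of the base's underside, z up
- bar_axis (a point): Point of the stand, x = y = 0, 130 mm above the bench, on the axis of the hook bar: a straight level round steel bar, 10 mm diameter, along the stand's x, rounded tip to -x (roughly to the robot). A disc hung on it rests with its centre 2.5 mm below the axis. Axes as the stand's. This point does not move with the bar, which is clamped at any reach (see shoulder_mark)
- shoulder_mark (a point): Point of the stand on the bar's axis, 25 mm behind (+x of) bar_axis: where the face of the bar's sprung brass shoulder (30 mm diameter, fits the red pocket with 2.5 mm play) lies at least reach. Really it lies 0 to 36 mm farther to -x: not measured, see or feel it. Tip: 67 mm in front of the face. Its spring: 2 N at rest, 1.5 N more per mm, solid after 5 mm
- keeper (a joint): Orange sprung blade on the bar, 4 mm wide, hinged 55 mm in front of the shoulder's face, rising backwards to an edge 35 mm in front of it, 8 mm above the bar. A disc pushed on from the tip presses it down (3 to 6 N); it springs up behind the disc and bars the way back. In rad: 0 up, about 0.4 pressed. The nested set is 36 mm long: it rises only when blue is pressed 1 to 2 mm past home
- battery: Bystander: black battery pack with yellow band, 140 x 62 x 46 mm, origin under its centre
- screwdriver: Bystander: red-handled screwdriver, 190 mm long, lying
- pliers: Bystander: red-handled pliers, 160 mm long, lying
- motor: Bystander: brushless motor, 51 mm diameter, 46 mm high, origin under its centre
- propeller: Bystander: black two-blade propeller, 310 mm across, lying, origin under its hub
- cup: Bystander: aluminium parts bowl, 72 mm across, 50 mm high, origin under its centre
Things that resemble listed ones, but are neither listed nor needed, are in the scene too. Of the things shaped like the part that bears yellow_mid, the yellow one is meant.

How it is judged (in metres and radians):
On the way, in this order (a step that is already met when the one before it is completed fails the run):
1. the red disc hangs on the hook bar behind the raised keeper (x of red_mid in the frame of stand between -0.041 and 0.031 m and y of red_mid in the frame of stand between -0.005 and 0.005 m and z of red_mid in the frame of stand between 0.122 and 0.135 m and value of joint keeper below 0.12 rad), for 0.2 s.
2. the yellow disc is nested over the red one, the keeper up in front of it (all of step 1 and x of yellow_mid in the frame of red_mid between -0.0145 and -0.009 m and distance between yellow_mid and red_mid below 0.015 m and angle between the x axis of yellow_mid and the x axis of stand, either way round below 0.12 rad), for 0.2 s.
3. the blue disc is nested over the yellow one, the keeper up in front of it (all of step 2 and x of blue_mid in the frame of yellow_mid between -0.0145 and -0.009 m and distance between blue_mid and yellow_mid below 0.015 m and angle between the x axis of blue_mid and the x axis of stand, either way round below 0.12 rad), for 0.2 s.
At the end, for the whole second after the job is handed in: All three discs hang still on the hook bar, red at the back, then yellow, then blue, each nested in the next (centres 12 mm apart along the bar, at most 14.5 mm, axes within 7 degrees of the bar), released, with the keeper standing up (under 0.12 rad) in front of the blue disc (all of step 3 and linear speed of each of red, yellow, blue below 0.02 m/s); the robot touches nothing.
It fails at once if the stand, its hook bar or keeper is pushed with more than 20 N (contact force between anything else and stand above 20 N).
It fails at once if the plain disc is moved more than 10 mm (distance of plain_mid from where it was at the start of the episode above 0.01 m).
It fails at once if another thing on the bench is moved more than 20 mm (distance of any of battery, screwdriver, pliers, motor, propeller, cup from where it was at the start of the episode above 0.02 m).
It also fails if it takes over 72 s, if anything falls off the work surface, if the arm or the gripper's body presses on something with over 40 N, if the wrist force passes 120 N, or if a joint passes its speed limit or range.

## Working session

There is one attempt and no reset: what is moved stays moved. The work goes in short steps, Python scripts to look and compute and a tool call to move; the robot and the scene stay as the last step left them, time stands still between calls to the robot, and variables do not carry over. Pictures are saved under pics/ and viewed, about 8 in all and at most 12, crops included, and the job is handed in when it is done.

Besides the shell and the picture viewer there is one more tool, called after "Emit:" as name(argument=value, ...), one argument or row to a line, values as JSON. jog_arm: Moves the arm, as the interface text tells. Its arguments: {"type":"object","properties":{"dp":{"type":"array"},"yaw":{"type":"array"},"hand":{"type":"number"},"newtons":{"type":"number"}},"required":["dp","yaw"]}

```bash
ls; mkdir -p pics
cat > h.py <<'E'
import numpy as np, cv2
from station import arm
def ray(name,u,v,cm=None):
    c=cm or arm.camera_model(name)
    f=240/np.tan(np.radians(c["fovy"])/2)
    d=np.array([(u-c["cx"])/f,(v-c["cy"])/f]); s=d.copy()
    for _ in range(20): s=d/(1+c["k1"]*(s@s))
    r=np.array(c["rotation"])@np.array([s[0],s[1],1]); return np.array(c["position"]),r/np.linalg.norm(r)
def onz(name,u,v,z,cm=None):
    o,r=ray(name,u,v,cm); return o+r*(z-o[2])/r[2]
def proj(name,p,cm=None):
    c=cm or arm.camera_model(name); f=240/np.tan(np.radians(c["fovy"])/2)
    q=np.array(c["rotation"]).T@(np.array(p)-np.array(c["position"])); s=q[:2]/q[2]; s=s*(1+c["k1"]*(s@s))
    return np.array([c["cx"]+f*s[0],c["cy"]+f*s[1]])
def meet(a,b):
    (o,r),(p,s)=a,b; t=np.linalg.lstsq(np.c_[r,-s],p-o,rcond=None)[0]
    x,y=o+r*t[0],p+s*t[1]; return (x+y)/2,np.linalg.norm(x-y)
E
python3 - <<'E'
from h import *
for n in ["scene","side","wrist"]:
    im=arm.get_image(n); cv2.imwrite(f"pics/{n}0.png",im)
    c=arm.camera_model(n); print(n,{k:np.round(v,3).tolist() for k,v in c.items()})
print(arm.state())
E
```

```text
pics
scene {'fovy': 45.927, 'cx': 321.274, 'cy': 245.676, 'k1': 0.02, 'position': [1.378, 0.292, 1.051], 'rotation': [[-0.339, 0.685, -0.645], [0.941, 0.256, -0.222], [0.013, -0.682, -0.731]]}
side {'fovy': 55.115, 'cx': 322.951, 'cy': 230.749, 'k1': 0.026, 'position': [0.032, 0.732, 0.601], 'rotation': [[-0.821, -0.264, 0.507], [-0.572, 0.386, -0.724], [-0.005, -0.884, -0.468]]}
wrist {'fovy': 58.918, 'cx': 318.115, 'cy': 233.103, 'k1': 0.027, 'position': [0.526, 0.085, 0.373], 'rotation': [[1.0, -0.0, -0.001], [-0.0, -0.945, -0.328], [-0.001, 0.328, -0.945]]}
{'t': 0.15, 'joint_positions': array([-8.36518561e+00,  1.96264602e+01,  8.73633279e+01,  2.24913603e-04,
        7.30769665e+01, -8.36388470e+00]), 'dq': array([-0.07370061, -0.10767054, -0.23300933, -0.04455196,  0.00246487,
        0.06293934]), 'joint_efforts': array([ 1.24654900e-03, -4.33907533e+01, -2.46148127e+01, -9.02174702e-05,
        5.71925848e-03,  3.60333468e-05]), 'tcp_pos': array([5.24727216e-01, 6.34490696e-05, 2.55801018e-01]), 'tcp_rot': array([[-1.15214571e-03,  2.39497781e-05,  9.99999336e-01],
       [ 1.73214683e-04,  9.99999985e-01, -2.37502249e-05],
       [-9.99999321e-01,  1.73187204e-04, -1.15214984e-03]]), 'wrist_force': array([ 0.86837442, -0.81492089,  0.62834466]), 'ft_torque': array([0.02111875, 0.03407861, 0.0791863 ]), 'width': 0.08546402088612746}
```

View pics/scene0.png

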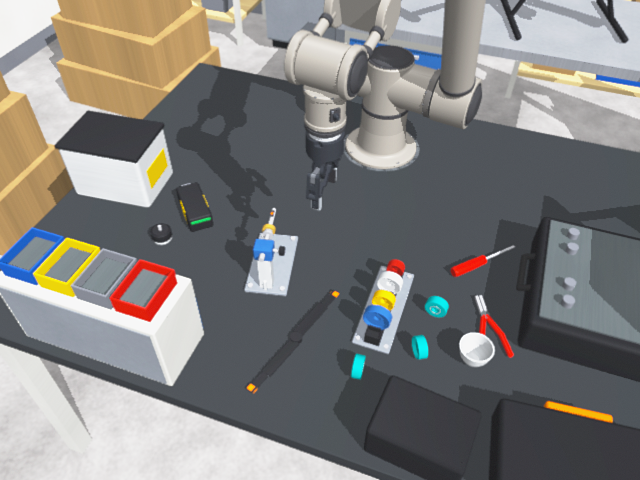

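View pics/side0.png

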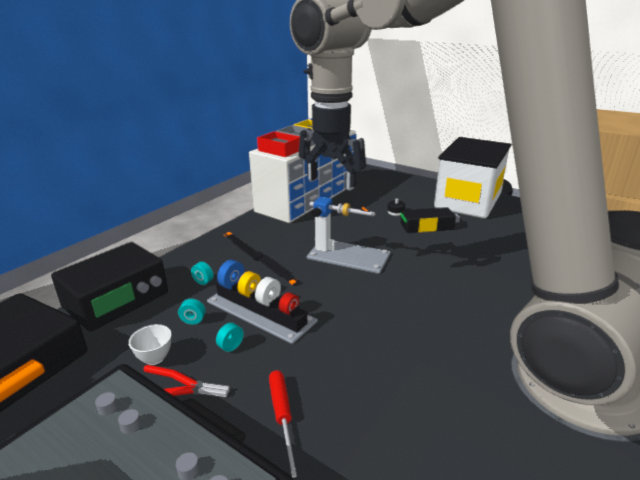

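The scene picture shows the rack with red (396,268), white/plain (390,282), yellow (383,300) and blue (377,317). The teal rings lie on the bench beside it. The stand's bar points to the robot, with its tip near (274,213). The side picture shows the same row: red (289,302), plain (267,291), yellow (249,284), blue (230,274). Next I'll triangulate these and look at enlarged crops.

Run:
```python
from h import *
S=cv2.imread("pics/scene0.png");D=cv2.imread("pics/side0.png")
def cen(im,lo,hi,box):
    x0,y0,x1,y1=box; h=cv2.cvtColor(im[y0:y1,x0:x1],cv2.COLOR_BGR2HSV); m=cv2.inRange(h,lo,hi)
    if lo[0]==0: m|=cv2.inRange(h,(172,lo[1],lo[2]),(180,255,255))
    n,l,st,c=cv2.connectedComponentsWithStats(m); i=1+np.argmax(st[1:,4]); return c[i]+[x0,y0],st[i].tolist()
bs=(345,250,420,335);bd=(210,250,310,325)
P={}
for k,lo,hi in [("red",(0,150,80),(8,255,255)),("yel",(20,130,80),(35,255,255)),("blu",(100,130,60),(120,255,255)),("pla",(0,0,180),(180,40,255))]:
    if k=="pla": lo=(1,0,170)
    a,sa=cen(S,lo,hi,bs);b,sb=cen(D,lo,hi,bd)
    p,e=meet(ray("scene",*a),ray("side",*b)); P[k]=p; print(k,a.round(1),sa,b.round(1),sb,p.round(4),round(e,4))
v=P["blu"]-P["red"]; print("rack yaw",np.degrees(np.arctan2(v[1],v[0])),np.linalg.norm(v))
a,_=cen(S,(100,130,60),(120,255,255),(240,230,290,265));b,_=cen(D,(100,130,60),(120,255,255),(305,190,340,225));h=meet(ray("scene",*a),ray("side",*b));print("head",h,a,b)
a,_=cen(S,(12,100,80),(25,255,255),(255,222,285,240));b,_=cen(D,(12,100,80),(25,255,255),(335,198,358,220));h=meet(ray("scene",*a),ray("side",*b));print("brass",h,a,b)
c1=cv2.resize(S[200:360,230:430],None,fx=3,fy=3,interpolation=cv2.INTER_CUBIC);c2=cv2.resize(D[180:350,195:400],None,fx=3,fy=3,interpolation=cv2.INTER_CUBIC)
cv2.imwrite("pics/cs.png",c1);cv2.imwrite("pics/cd.png",c2)
```

```text
red [396.  266.2] [42, 9, 18, 17, 203] [287.2 302.1] [68, 42, 21, 22, 285] [0.5062 0.176  0.0602] 0.002
yel [383.9 298.8] [27, 40, 24, 20, 342] [247.5 282.9] [27, 21, 24, 27, 412] [0.6108 0.1756 0.0645] 0.0017
blu [377.1 316.7] [18, 55, 29, 25, 522] [229. 273.] [7, 9, 27, 31, 530] [0.6648 0.1748 0.0681] 0.0008
pla [395.4 295.1] [31, 17, 38, 68, 977] [262.1 288.2] [45, 27, 18, 26, 226] [0.5783 0.1848 0.0598] 0.0254
rack yaw -0.41623652887009965 0.1588228187491692
head (array([ 0.61932667, -0.10721513,  0.13541339]), np.float64(0.009730386892712873)) [263.15099715 248.57264957] [324.29618768 201.79765396]
brass (array([ 0.55941251, -0.11629427,  0.13345622]), np.float64(0.0018599038353398403)) [269.05084746 227.74576271] [345.30666667 208.76      ]
```

View pics/cs.png

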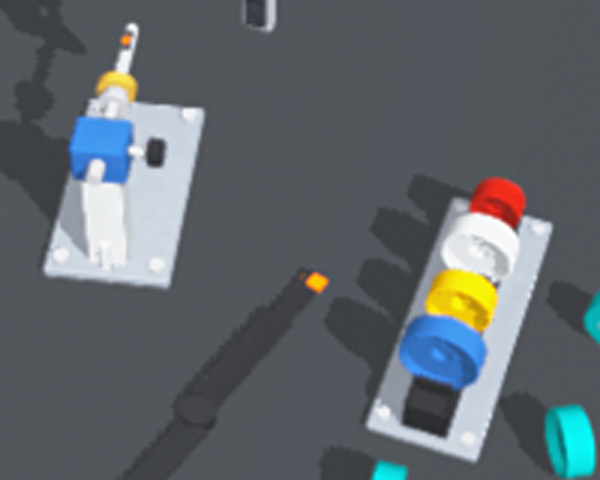

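View pics/cd.png

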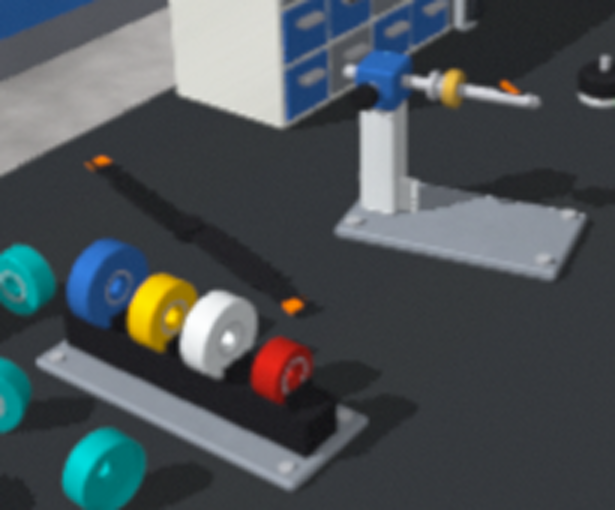

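Four candidates stand on the rack: red (396,266), white/plain (390,282), yellow (384,299) and blue (377,317). The teal rings on the bench don't match in colour. The yellow one in the row with its pocket to +x is the one meant, and the crop confirms it. The rack order from the robot is red, plain, yellow, blue. The crop also shows the brass shoulder at scene (269,228) and the orange keeper near the tip. I'll turn the wrist and look at the rack from above.

Emit:
jog_arm(
  dp=[
    [-0.2,1.17,0.2],
    [-0.2,1.17,0.2],
    [-0.2,1.17,0.2],
    [-0.2,1.17,0.2],
    [-0.2,1.17,0.2],
    [-0.2,1.17,0.2],
    [-0.2,1.17,0.2],
    [-0.2,1.17,0.2],
    [-0.2,1.17,0.2],
    [-0.2,1.17,0.2],
    [-0.2,1.17,0.2],
    [-0.2,1.17,0.2],
    [-0.2,1.17,0.2],
    [-0.2,1.17,0.2],
    [-0.2,1.17,0.2],
    [0,0,0],
    [0,0,0],
  ],
  yaw=[1,1,1,1,1,1,1,1,1,1,1,1,1,1,1,0,0],
)

```text
t: 1.57
tcp_pos: [0.4949, 0.1757, 0.2861]
tcp_rot: [[-0.0, -1.0, 0.002], [-0.0, 0.002, 1.0], [-1.0, 0.0, -0.0]]
wrist_force: [-1.4, -0.2, 0.4]
width: 0.0856
```

Run:
```python
from h import *
import json
c=arm.camera_model("wrist"); im=arm.get_image("wrist"); cv2.imwrite("pics/w1.png",im)
json.dump({k:np.array(v).tolist() for k,v in c.items()},open("w1.json","w"))
print(c["position"],c["rotation"]); s=arm.state(); print(s["tcp_pos"],s["tcp_rot"].round(4),s["joint_positions"].round(1))
```

```text
[0.41101161 0.17633954 0.40377014] [[ 2.20981324e-03  9.44573600e-01  3.28292295e-01]
 [ 9.99997314e-01 -1.85786868e-03 -1.38569685e-03]
 [-6.98968693e-04  3.28294475e-01 -9.44575169e-01]]
[0.49494318 0.17523361 0.28602561] [[-4.0e-04 -1.0e+00  2.8e-03]
 [-4.0e-04  2.8e-03  1.0e+00]
 [-1.0e+00  4.0e-04 -4.0e-04]] [ 11.1  18.4  84.3  -0.   77.3 -78.7]
```

View pics/w1.png

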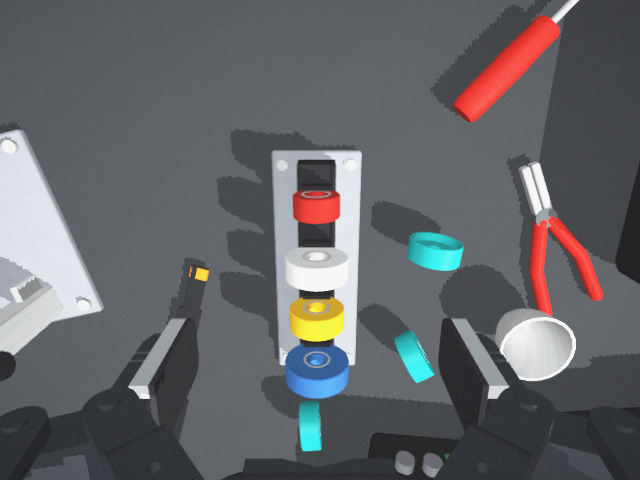

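The wrist view shows the row clearly: red (316,206), plain (317,268), yellow (317,318), blue (317,370). The rack edges are at columns 273–361, and the stand base edge runs from (22,130) to (103,308). Now I'll measure the discs.

Run:
```python
from h import *
import json
c=json.load(open("w1.json")); im=cv2.imread("pics/w1.png"); h=cv2.cvtColor(im,cv2.COLOR_BGR2HSV)
def blob(m,x0,y0,x1,y1):
    z=np.zeros_like(m); z[y0:y1,x0:x1]=m[y0:y1,x0:x1]
    n,l,st,ce=cv2.connectedComponentsWithStats(z); i=1+np.argmax(st[1:,4]); return (l==i)
box=(265,150,370,410); res={}
for k,R,lo,hi in [("red",.02,(0,150,60),(8,255,255)),("yel",.025,(18,130,60),(35,255,255)),("blu",.03,(100,130,50),(120,255,255))]:
    m=cv2.inRange(h,lo,hi)
    if k=="red": m|=cv2.inRange(h,(172,150,60),(180,255,255))
    b=blob(m,*box); ys,xs=np.nonzero(b)
    L,Rr=xs.min(),xs.max()+1; yl=np.median(ys[xs==L]); yr=np.median(ys[xs==Rr-1]); uc=(L+Rr)/2
    cols=np.abs(xs-uc)<4; vb=np.median([ys[xs==u].max()+1 for u in range(int(uc)-4,int(uc)+5)])
    zc=.035+R; pl=onz("",L,yl,zc,c);pr=onz("",Rr,yr,zc,c); pb=onz("",uc,vb,zc+R,c)
    res[k]=np.array([pb[0]-.01,(pl[1]+pr[1])/2,zc]); print(k,L,Rr,vb,"width",pr[1]-pl[1],"x",(pl[0],pr[0]),res[k].round(4))
v=res["blu"]-res["red"]; print(np.degrees(np.arctan2(v[1],v[0])),v, res["yel"]-res["red"])
# board edges: grey bright low-sat
m=cv2.inRange(h,(0,0,110),(180,60,255))
for nm,x0,x1 in (("L",262,290),("R",345,372)):
    pts=[]
    for v in range(170,345,5):
        r=np.nonzero(m[v,x0:x1])[0]
        if len(r): pts.append(onz("",(x0+r[0]) if nm=="L" else x0+r[-1]+1,v,.008,c)[:2])
    p=np.array(pts); f=np.polyfit(p[:,0],p[:,1],1); rs=p[:,1]-np.polyval(f,p[:,0]); print(nm,np.degrees(np.arctan(f[0])),np.polyval(f,.585),rs.std())
# stand edge
g=m[:,:130]; pts=[]
for v in range(150,295,5):
    r=np.nonzero(g[v,:])[0]
    if len(r): pts.append(onz("",r.max()+1,v,.01,c)[:2])
p=np.array(pts); f=np.polyfit(p[:,0],p[:,1],1); print("stand edge",np.degrees(np.arctan(f[0])),p[0],p[-1],(p[:,1]-np.polyval(f,p[:,0])).std())
```

```text
red 293 339 224.0 width 0.03893398426321343 x (np.float64(0.5008018667781994), np.float64(0.5069961081621801)) [0.5074 0.1742 0.055 ]
yel 290 344 342.0 width 0.04958968556580584 x (np.float64(0.6120236729848696), np.float64(0.6115939122666352)) [0.6121 0.1746 0.06  ]
blu 285 349 399.0 width 0.06079558462532275 x (np.float64(0.6739063814432096), np.float64(0.6638634318631842)) [0.6639 0.1744 0.065 ]
0.07302117004488531 [0.15648144 0.00019943 0.01      ] [0.10468544 0.00047153 0.005     ]
L -2.7098203509305554 0.1303606334657449 0.003961626031171842
R 0.5583873966672428 0.22702378849813845 0.0041058781231423725
stand edge 13.92680144862115 [ 0.46745775 -0.08209781] [ 0.60893581 -0.05017233] 0.003065265923911147
```

Emit:
jog_arm(
  dp=[
    [-0.2,-1.5,0],
    [-0.2,-3,0],
    [-0.2,-3,0],
    [-0.2,-3,0],
    [-0.2,-3,0],
    [-0.2,-3,0],
    [-0.2,-3,0],
    [-0.2,-3,0],
    [-0.2,-3,0],
    [-0.2,-2,0],
    [0,-1,0],
    [0,0,0],
    [0,0,0],
  ],
  yaw=[0.3,0.3,0.3,0.3,0.3,0.3,0.3,0.2,0,0,0,0,0],
)

```text
t: 2.7
tcp_pos: [0.4749, -0.1095, 0.2861]
tcp_rot: [[-0.0, -0.972, -0.236], [0.001, -0.236, 0.972], [-1.0, 0.0, 0.001]]
wrist_force: [-0.4, -0.1, -0.3]
width: 0.0856
```

Run:
```python
from h import *
import json
c=arm.camera_model("wrist"); im=arm.get_image("wrist"); cv2.imwrite("pics/w2.png",im)
json.dump({k:np.array(v).tolist() for k,v in c.items()},open("w2.json","w"))
s=arm.state(); print(s["tcp_pos"],s["tcp_rot"].round(4),s["joint_positions"].round(1))
```

```text
[ 0.47493567 -0.10889476  0.28618855] [[-3.000e-04 -9.714e-01 -2.376e-01]
 [ 7.000e-04 -2.376e-01  9.714e-01]
 [-1.000e+00  1.000e-04  8.000e-04]] [ -22.    14.3   90.     0.    75.7 -125.7]
```

View pics/w2.png

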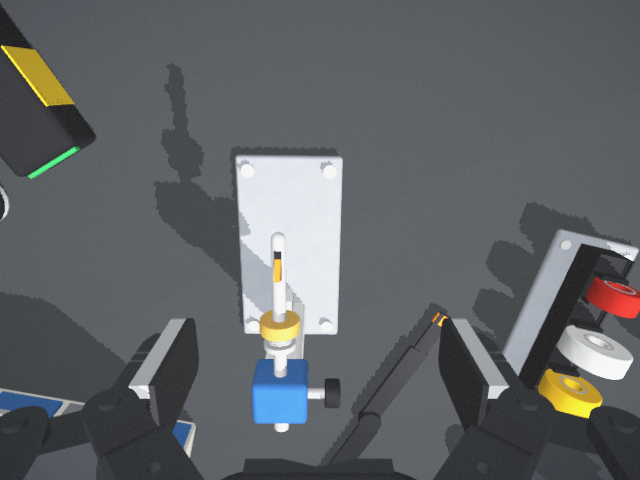

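The wrist view of the stand shows the bar tip at (278,234), the keeper at (277,268), the brass shoulder at (280,325) and the head at (280,391). The base corners are (237,156), (342,156), (337,333) and (245,332).

Run:
```python
from h import *
import json
c=json.load(open("w2.json")); im=cv2.imread("pics/w2.png"); h=cv2.cvtColor(im,cv2.COLOR_BGR2HSV); g=cv2.GaussianBlur(cv2.cvtColor(im,cv2.COLOR_BGR2GRAY),(3,3),0).astype(float)
# base corners
K=[onz("",*p,.01,c)[:2] for p in [(237,156),(342,156),(337,333),(245,332)]]
m=lambda a,b:(K[a]+K[b])/2
d=m(2,3)-m(0,1); print("base yaw",np.degrees(np.arctan2(d[1],d[0])),np.linalg.norm(d),"w",np.linalg.norm(K[0]-K[1]),np.linalg.norm(K[2]-K[3]),"ctr",sum(K)/4, K)
for a,b in((0,3),(1,2)): e=K[b]-K[a]; print(" side",np.degrees(np.arctan2(e[1],e[0])))
# bar centre per row: bright low-sat blob brighter than base
for v in (240,244,248,286,292,298,304,308): print(v,g[v,262:298].astype(int).tolist())
y=cv2.inRange(h,(15,120,60),(32,255,255)); n,l,st,ce=cv2.connectedComponentsWithStats(y[300:350,250:310]); i=1+np.argmax(st[1:,4]); b=np.argwhere(l==i)+[300,250]
for col in (262,264,270,275,280,285,290,295,297): 
    r=b[b[:,1]==col][:,0]; print(col,r.min() if len(r) else None,r.max() if len(r) else None)
print("brass cols",b[:,1].min(),b[:,1].max())
print("tip col", g[225:245,278].astype(int).tolist())
B=cv2.inRange(h,(100,130,50),(120,255,255)); n,l,st,ce=cv2.connectedComponentsWithStats(B[340:430,240:325]); i=1+np.argmax(st[1:,4]); print("head",st[i]+[240,340,0,0,0])
```

```text
base yaw 12.86785352419886 0.18740205298404963 w 0.0967546181113672 0.09800938362975446 ctr [ 0.55084866 -0.1192712 ] [array([ 0.4709324 , -0.18714598]), array([ 0.44806923, -0.09313146]), array([ 0.63129355, -0.05062728]), array([ 0.65309948, -0.1461801 ])]
 side 12.673886329073564
 side 13.060404533206192
240 [233, 234, 234, 235, 235, 235, 234, 231, 216, 202, 210, 227, 237, 243, 245, 246, 246, 246, 246, 246, 244, 239, 230, 227, 231, 233, 233, 234, 234, 234, 234, 234, 235, 234, 234, 234]
244 [233, 233, 233, 233, 233, 234, 234, 230, 216, 203, 211, 229, 239, 244, 246, 246, 247, 247, 247, 247, 246, 241, 234, 229, 231, 233, 233, 233, 234, 234, 235, 234, 234, 234, 234, 233]
248 [233, 233, 233, 233, 233, 233, 234, 230, 216, 201, 208, 226, 238, 243, 245, 246, 247, 247, 247, 247, 246, 241, 234, 229, 231, 233, 233, 233, 234, 234, 235, 234, 234, 234, 234, 233]
286 [179, 179, 179, 179, 179, 180, 180, 180, 180, 177, 185, 207, 228, 239, 244, 245, 246, 247, 247, 247, 247, 244, 236, 215, 190, 181, 184, 195, 213, 228, 233, 234, 234, 234, 234, 235]
292 [179, 179, 178, 178, 180, 181, 181, 182, 181, 1
[... 256 characters left out ...]
3, 205, 198, 198, 198, 200, 200, 188, 175, 177, 180, 180, 182]
304 [183, 183, 183, 183, 184, 184, 184, 183, 182, 177, 178, 196, 220, 236, 242, 245, 246, 247, 247, 247, 247, 245, 241, 236, 237, 242, 245, 245, 245, 222, 184, 178, 191, 195, 197, 198]
308 [180, 180, 180, 179, 180, 180, 181, 181, 181, 180, 183, 196, 218, 234, 242, 245, 246, 247, 247, 247, 247, 245, 241, 235, 235, 240, 242, 243, 240, 217, 190, 189, 195, 196, 197, 197]
262 316 336
264 314 337
270 311 339
275 322 338
280 323 329
285 321 329
290 311 327
295 314 335
297 316 333
brass cols 260 298
tip col [233, 233, 233, 234, 234, 232, 215, 193, 190, 204, 219, 231, 240, 244, 246, 246, 246, 247, 247, 247]
head [ 252  359   56   65 3191]
```

Run:
```python
from h import *
import json
c=json.load(open("w2.json"))
a=onz("",278.1,244,.13,c);b=onz("",279.3,300,.13,c);e=onz("",279.5,325,.13,c);t=onz("",278,231.7,.129,c)
f=onz("",279.5,309.8,.115,c); r=onz("",279.5,340,.145,c)
hd=[onz("",252,424,.145,c),onz("",308,424,.145,c)]
O=np.array([.5508,-.1193]); yaw=np.radians(12.9); X=np.array([np.cos(yaw),np.sin(yaw)]);Y=np.array([-X[1],X[0]])
for n,p in dict(bar1=a,bar2=b,brass=e,tip=t,face=f,rear=r,h1=hd[0],h2=hd[1]).items():
    q=p[:2]-O; print(n,p[:2].round(4),"stand x,y mm",(q@X*1e3).round(1),(q@Y*1e3).round(1))
# side/scene cross-check of tip
S=cv2.imread("pics/scene0.png");D=cv2.imread("pics/side0.png")
for nm in("scene","side"):
    print(nm,[proj(nm,[t[0],t[1],.13]).round(1).tolist(),proj(nm,[*(O+X*.07),.145]).round(1).tolist(), proj(nm,[f[0],f[1],.13]).round(1).tolist()])
```

```text
bar1 [ 0.5001 -0.1315] stand x,y mm -52.2 -0.6
bar2 [ 0.5421 -0.1218] stand x,y mm -9.0 -0.5
brass [ 0.5622 -0.1174] stand x,y mm 11.5 -0.7
tip [ 0.4917 -0.1335] stand x,y mm -60.8 -0.6
face [ 0.5584 -0.1195] stand x,y mm 7.4 -1.9
rear [ 0.5648 -0.1155] stand x,y mm 14.5 0.5
h1 [ 0.6416 -0.1205] stand x,y mm 88.3 -21.4
h2 [ 0.6317 -0.0792] stand x,y mm 87.9 21.0
scene [[274.0, 208.3], [263.4, 243.9], [268.2, 228.5]]
side [[373.9, 214.2], [322.1, 200.1], [346.6, 209.4]]
```

Stand: yaw 12.9°, bar_axis near (0.551,-0.120), and the shoulder face at about x = +6.5 mm in the stand frame (tip −60.8 mm, consistent). Now to fetch the red disc.

Emit:
jog_arm(
  dp=[
    [0.326,1.5,0],
    [0.326,3,0],
    [0.326,3.2,0],
    [0.326,3.2,0],
    [0.326,3.2,0],
    [0.326,3.2,-1],
    [0.326,3.2,-2],
    [0.326,3.2,-2],
    [0.326,3.0,-2],
    [0.326,1.62,-2],
    [0,0,-2.5],
    [0,0,-2.5],
    [0,0,-2.5],
    [0,0,-2.5],
    [0,0,-2],
    [0,0,-1.2],
    [0,0,-0.7],
    [0,0,0],
    [0,0,0],
  ],
  yaw=[-0.229,-0.229,-0.229,-0.229,-0.229,-0.229,-0.229,-0.229,-0.229,-0.229,0,0,0,0,0,0,0,0,0],
)

```text
t: 4.33
tcp_pos: [0.5076, 0.1745, 0.0577]
tcp_rot: [[0.0, -1.0, -0.002], [0.0, -0.002, 1.0], [-1.0, -0.0, 0.0]]
wrist_force: [-0.2, 0.1, 0.4]
width: 0.0854
```

Run:
```python
from h import *
c=arm.camera_model("wrist"); im=arm.get_image("wrist"); cv2.imwrite("pics/w3.png",im)
s=arm.state(); print(s["tcp_pos"],s["tcp_rot"].round(4),s["wrist_force"].round(2))
h=cv2.cvtColor(im,cv2.COLOR_BGR2HSV); m=cv2.inRange(h,(0,150,60),(8,255,255))|cv2.inRange(h,(172,150,60),(180,255,255))
n,l,st,ce=cv2.connectedComponentsWithStats(m); 
for i in np.argsort(-st[1:,4])[:3]+1: print(st[i],ce[i])
x,y=.5074,.1743
for p in [(x-.01,y,.075),(x+.01,y,.075),(x-.01,y-.02,.055),(x+.01,y+.02,.055)]: print(proj("wrist",p,c).round(1))
```

```text
[0.50795845 0.17441939 0.05813683] [[ 1.3e-03 -1.0e+00 -1.7e-03]
 [ 4.0e-04 -1.7e-03  1.0e+00]
 [-1.0e+00 -1.3e-03  4.0e-04]] [ 0.34 -0.39 -0.18]
[ 254  306  123  114 9448] [315.77804826 369.83890771]
[ 284  311   64   32 1594] [315.40777917 325.97365119]
[315.9 364.5]
[315.9 422.3]
[254.4 326. ]
[375.2 377.9]
```

View pics/w3.png

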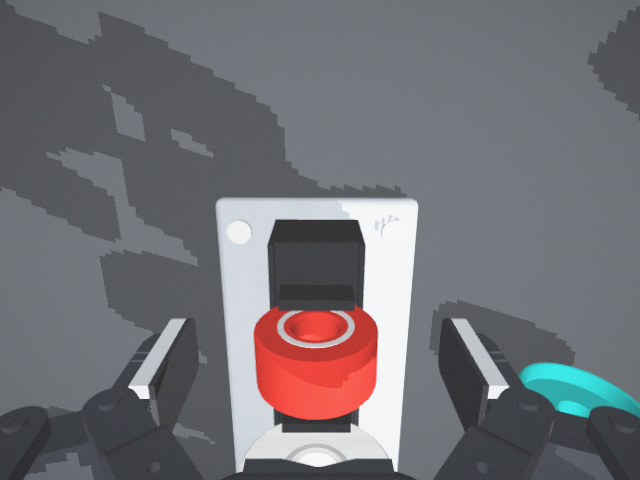

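The picture shows red centred between the pads (254–377, bottom 420), matching the prediction within 1 mm. Closing.

Emit:
jog_arm(
  dp=[
    [0,0,0],
    [0,0,0],
    [0,0,0],
    [0,0,0],
    [0,0,0],
    [0,0,0],
    [0,0,0],
    [0,0,0],
    [0,0,0],
    [0,0,0],
  ],
  yaw=[0,0,0,0,0,0,0,0,0,0],
  hand=3.0,
  newtons=60,
)

```text
t: 5.22
tcp_pos: [0.5079, 0.1737, 0.0581]
tcp_rot: [[0.001, -1.0, -0.001], [0.0, -0.001, 1.0], [-1.0, -0.001, 0.0]]
wrist_force: [-1.8, -0.9, 4.5]
width: 0.039
```

Emit:
jog_arm(
  dp=[
    [0,0,1],
    [0,0,2],
    [0,0,2.5],
    [0,0,2.5],
    [0,0,2.5],
    [0,-1,2],
    [-0.4,-2,1.7],
    [-0.4,-2.8,0],
    [-0.4,-3,0],
    [-0.4,-3,0],
    [-0.4,-3,0],
    [-0.4,-3,0],
    [-0.4,-3,0],
    [-0.4,-3,0],
    [-0.4,-3,0],
    [-0.4,-2.5,0],
    [0,-1.5,0],
    [0,-0.45,0],
    [0,0,0],
    [0,0,0],
  ],
  yaw=[0,0,0,0,0,0,0.2,0.2,0.2,0.2,0.2,0.2,0.2,0.2,0.2,0.2,0.14,0,0,0],
)

```text
t: 6.88
tcp_pos: [0.4675, -0.1382, 0.1994]
tcp_rot: [[-0.0, -0.975, -0.222], [0.001, -0.222, 0.975], [-1.0, 0.0, 0.001]]
wrist_force: [0.1, -0.1, -1.4]
width: 0.0392
```

Emit:
jog_arm(
  dp=[
    [0,0,-1.5],
    [0,0,-2],
    [0,0,-2],
    [0,0,-1],
    [0,0,-0.35],
    [0,0,0],
    [0,0,0],
    [0,0,0],
  ],
  yaw=[0,0,0,0,0,0,0,0],
)

```text
t: 7.55
tcp_pos: [0.4682, -0.1386, 0.1317]
tcp_rot: [[0.002, -0.975, -0.224], [-0.001, -0.224, 0.975], [-1.0, -0.001, -0.001]]
wrist_force: [0.2, 0.3, -0.2]
width: 0.0389
```

```bash
cat >> h.py <<'E'
O=np.array([.5509,-.1198]); _y=np.radians(12.9); X=np.array([np.cos(_y),np.sin(_y)]);Y=np.array([-X[1],X[0]])
def stand(p): q=np.array(p)[:2]-O; return np.round([q@X*1e3,q@Y*1e3],2)
def rep():
    s=arm.state(); R=s["tcp_rot"]; f=s["wrist_force"]
    print("t",s["t"],"stand xy",stand(s["tcp_pos"]),"z",s["tcp_pos"][2].round(4),"yaw",np.degrees(np.arctan2(-R[0,2],R[1,2])).round(2),"F sx,sy,z",np.round([f[:2]@X,f[:2]@Y,f[2]],2),"w",s["width"].round(4)); return s
E
python3 - <<'E'
from h import *
rep(); c=arm.camera_model("wrist"); im=arm.get_image("wrist"); cv2.imwrite("pics/w4.png",im)
for s in(-61,-50,0): print(s,proj("wrist",[*(O+X*s/1e3),.13],c).round(1))
D=arm.get_image("side"); cv2.imwrite("pics/d4.png",D)
a=cv2.resize(im[200:480,120:520],(700,490)); cv2.imwrite("pics/w4c.png",a)
E
```

```text
Traceback (most recent call last):
  File "h.py", line 22, in rep
    print("t",s["t"],"stand xy",stand(s["tcp_pos"]),"z",s["tcp_pos"][2].round(4),"yaw",np.degrees(np.arctan2(-R[0,2],R[1,2])).round(2),"F sx,sy,z",np.round([f[:2]@X,f[:2]@Y,f[2]],2),"w",s["width"].round(4)); return s
                                                                                                                                                                                          ^^^^^^^^^^^^^^^^
AttributeError: 'float' object has no attribute 'round'
```

```bash
sed -i 's/s\["width"\].round(4)/round(s["width"],4)/' h.py
python3 - <<'E'
from h import *
rep(); c=arm.camera_model("wrist"); im=arm.get_image("wrist"); cv2.imwrite("pics/w4.png",im)
for s in(-61,-50,0): print(s,proj("wrist",[*(O+X*s/1e3),.13],c).round(1))
E
```

```text
t 7.55 stand xy [-84.76   0.17] z 0.1317 yaw 12.93 F sx,sy,z [ 0.29  0.23 -0.18] w 0.0389
-61 [317.1 412.8]
-50 [317.1 438. ]
0 [317.2 540.2]
```

View pics/w4.png

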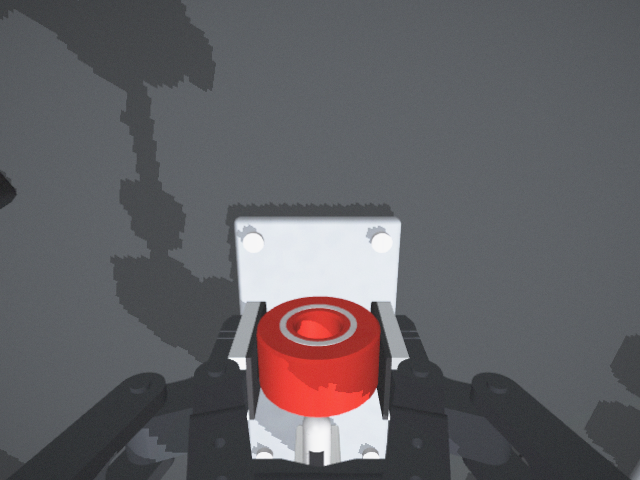

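The picture shows red held squarely: disc columns 258–380, bore (318,326), bar tip (317.5,413) as predicted. I'll start the insertion with a 0.4 mm lateral correction.

Emit:
jog_arm(
  dp=[
    [0.253,0.018,0],
    [0.244,0.056,0],
    [0.244,0.056,0],
    [0.244,0.056,0],
    [0.244,0.056,0],
    [0.244,0.056,0],
    [0.244,0.056,0],
    [0.244,0.056,0],
    [0.0975,0.0223,0],
    [0.0975,0.0223,0],
    [0.0975,0.0223,0],
    [0.0975,0.0223,0],
    [0.0975,0.0223,0],
    [0,0,0],
    [0,0,0],
  ],
  yaw=[0,0,0,0,0,0,0,0,0,0,0,0,0,0,0],
)

```text
t: 8.85
tcp_pos: [0.4921, -0.1336, 0.1308]
tcp_rot: [[-0.0, -0.975, -0.223], [0.0, -0.223, 0.975], [-1.0, 0.0, 0.0]]
wrist_force: [0.7, 0.7, -0.7]
width: 0.0392
```

Run:
```python
from h import *
rep()
```

```text
t 8.85 stand xy [-60.4   -0.29] z 0.1308 yaw 12.9 F sx,sy,z [ 0.86  0.56 -0.75] w 0.0392
```

Emit:
jog_arm(
  dp=[
    [0.146,0.0335,0],
    [0.146,0.0335,0],
    [0.146,0.0335,0],
    [0.146,0.0335,0],
    [0.146,0.0335,0],
    [0.146,0.0335,0],
    [0.146,0.0335,0],
    [0.146,0.0335,0],
    [0,0,0],
    [0,0,0],
  ],
  yaw=[0,0,0,0,0,0,0,0,0,0],
)

```text
t: 9.68
tcp_pos: [0.5038, -0.1308, 0.1308]
tcp_rot: [[-0.0, -0.975, -0.223], [0.0, -0.223, 0.975], [-1.0, 0.0, 0.0]]
wrist_force: [-0.2, -0.2, -1.7]
width: 0.039
```

Run:
```python
from h import *
rep()
```

```text
t 9.6833 stand xy [-48.35  -0.25] z 0.1308 yaw 12.91 F sx,sy,z [-0.21 -0.16 -1.73] w 0.039
```

Emit:
jog_arm(
  dp=[
    [0.0975,0.0223,0],
    [0.0975,0.0223,0],
    [0.0975,0.0223,0],
    [0.0975,0.0223,0],
    [0.0975,0.0223,0],
    [0.0975,0.0223,0],
    [0,0,0],
  ],
  yaw=[0,0,0,0,0,0,0],
)

```text
t: 10.27
tcp_pos: [0.5094, -0.1296, 0.1308]
tcp_rot: [[-0.001, -0.975, -0.223], [0.0, -0.223, 0.975], [-1.0, 0.001, 0.0]]
wrist_force: [-1.7, -1.5, 0.9]
width: 0.0388
```

Run:
```python
from h import *
rep()
```

```text
t 10.2667 stand xy [-42.59  -0.26] z 0.1308 yaw 12.9 F sx,sy,z [-1.97 -1.1   0.88] w 0.0388
```

Emit:
jog_arm(
  dp=[
    [0.0975,0.0223,0],
    [0.0975,0.0223,0],
    [0.0975,0.0223,0],
    [0.0975,0.0223,0],
    [0.0975,0.0223,0],
    [0.0975,0.0223,0],
    [0.0975,0.0223,0],
    [0.0975,0.0223,0],
    [0.0975,0.0223,0],
    [0.0975,0.0223,0],
    [0,0,0],
  ],
  yaw=[0,0,0,0,0,0,0,0,0,0,0],
)

```text
t: 11.18
tcp_pos: [0.5198, -0.1273, 0.1309]
tcp_rot: [[0.001, -0.975, -0.223], [0.0, -0.223, 0.975], [-1.0, -0.001, -0.0]]
wrist_force: [-1.2, 0.4, 0.3]
width: 0.0391
```

Run:
```python
from h import *
rep()
```

```text
t 11.1833 stand xy [-32.01  -0.34] z 0.1309 yaw 12.9 F sx,sy,z [-1.05  0.62  0.32] w 0.0391
```

Emit:
jog_arm(
  dp=[
    [0.195,0.0446,0],
    [0.195,0.0446,0],
    [0.195,0.0446,0],
    [0.195,0.0446,0],
    [0.195,0.0446,0],
    [0.195,0.0446,0],
    [0.195,0.0446,0],
    [0.195,0.0446,0],
    [0.195,0.0446,0],
    [0.195,0.0446,0],
    [0.195,0.0446,0],
    [0.195,0.0446,0],
    [0,0,0],
    [0,0,0],
  ],
  yaw=[0,0,0,0,0,0,0,0,0,0,0,0,0,0],
)

```text
t: 12.35
tcp_pos: [0.5429, -0.1219, 0.1307]
tcp_rot: [[-0.0, -0.975, -0.223], [0.0, -0.223, 0.975], [-1.0, 0.0, 0.0]]
wrist_force: [0.7, -0.2, -1.6]
width: 0.039
```

Run:
```python
from h import *
rep()
```

```text
t 12.35 stand xy [-8.32 -0.27] z 0.1307 yaw 12.91 F sx,sy,z [ 0.65 -0.33 -1.56] w 0.039
```

Emit:
jog_arm(
  dp=[
    [0,0,0.08],
    [0.0975,0.0223,0],
    [0.0975,0.0223,0],
    [0.0975,0.0223,0],
    [0.0975,0.0223,0],
    [0.0975,0.0223,0],
    [0.0975,0.0223,0],
    [0.0975,0.0223,0],
    [0.0975,0.0223,0],
    [0.0975,0.0223,0],
    [0.0975,0.0223,0],
    [0,0,0],
    [0,0,0],
  ],
  yaw=[0,0,0,0,0,0,0,0,0,0,0,0,0],
)

```text
t: 13.43
tcp_pos: [0.5525, -0.1197, 0.1316]
tcp_rot: [[-0.0, -0.975, -0.223], [0.0, -0.223, 0.975], [-1.0, 0.0, 0.0]]
wrist_force: [0.0, -0.3, -1.7]
width: 0.0388
```

Run:
```python
from h import *
rep()
```

```text
t 13.4333 stand xy [ 1.63 -0.26] z 0.1316 yaw 12.9 F sx,sy,z [-0.04 -0.34 -1.67] w 0.0388
```

Emit:
jog_arm(
  dp=[
    [0.0975,0.0223,0],
    [0.0975,0.0223,0],
    [0.0975,0.0223,0],
    [0,0,0],
    [0,0,0],
  ],
  yaw=[0,0,0,0,0],
)

```text
t: 13.85
tcp_pos: [0.5554, -0.119, 0.1316]
tcp_rot: [[-0.0, -0.975, -0.223], [0.0, -0.223, 0.975], [-1.0, 0.0, 0.0]]
wrist_force: [-1.4, -0.1, -2.0]
width: 0.039
```

Run:
```python
from h import *
rep()
```

```text
t 13.85 stand xy [ 4.59 -0.28] z 0.1316 yaw 12.9 F sx,sy,z [-1.35  0.25 -2.03] w 0.039
```

Emit:
jog_arm(
  dp=[
    [0.0585,0.0134,0],
    [0.039,0.0089,0],
    [0,0,0],
    [0,0,0],
  ],
  yaw=[0,0,0,0],
)

```text
t: 14.18
tcp_pos: [0.5561, -0.1189, 0.1316]
tcp_rot: [[-0.001, -0.975, -0.223], [0.0, -0.223, 0.975], [-1.0, 0.001, 0.0]]
wrist_force: [-2.4, -0.5, -0.3]
width: 0.0391
```

Run:
```python
from h import *
rep()
```

```text
t 14.1833 stand xy [ 5.31 -0.28] z 0.1316 yaw 12.9 F sx,sy,z [-2.47  0.01 -0.27] w 0.0391
```

Red is at the shoulder (contact −2.5 N at TCP s=5.3, matching the estimate). I'll lower it onto the bar and release.

Emit:
jog_arm(
  dp=[
    [0,0,-0.06],
    [0,0,-0.06],
    [0,0,0],
    [0,0,0],
  ],
  yaw=[0,0,0,0],
)

```text
t: 14.52
tcp_pos: [0.5563, -0.1189, 0.1305]
tcp_rot: [[-0.0, -0.975, -0.223], [0.0, -0.223, 0.975], [-1.0, 0.0, 0.0]]
wrist_force: [-3.7, -1.1, 2.1]
width: 0.0391
```

Emit:
jog_arm(
  dp=[
    [0,0,0],
    [0,0,0],
    [0,0,0],
    [0,0,0],
    [0,0,0],
    [0,0,0],
  ],
  yaw=[0,0,0,0,0,0],
  hand=6.5,
)

```text
t: 15.02
tcp_pos: [0.5566, -0.1188, 0.1304]
tcp_rot: [[0.0, -0.975, -0.223], [0.0, -0.223, 0.975], [-1.0, -0.0, 0.0]]
wrist_force: [-0.7, -0.0, 0.0]
width: 0.0647
```

Run:
```python
from h import *
rep(); im=arm.get_image("wrist"); c=arm.camera_model("wrist"); cv2.imwrite("pics/w5.png",im)
h=cv2.cvtColor(im,cv2.COLOR_BGR2HSV); m=cv2.inRange(h,(0,150,60),(8,255,255))|cv2.inRange(h,(172,150,60),(180,255,255))
n,l,st,ce=cv2.connectedComponentsWithStats(m); i=1+np.argmax(st[1:,4]); print(st[i],ce[i])
for z in (.0,): print([proj("wrist",[*(O+X*s/1e3),.1275+.02],c).round(1).tolist() for s in (-5.5,14.5)])
```

```text
t 15.0167 stand xy [ 5.74 -0.3 ] z 0.1304 yaw 12.9 F sx,sy,z [-0.65  0.15  0.04] w 0.0647
[ 257  293  123  119 9726] [318.70039071 360.51963808]
[[318.5, 360.4], [318.5, 418.4]]
```

View pics/w5.png

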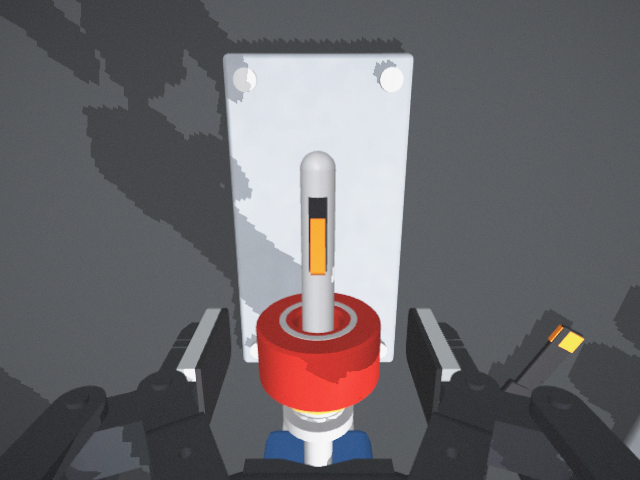

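Red hangs on the bar, blob (257–380, 293–412), with the keeper up, orange edge at (318,274), and the fingers clear. Now yellow.

Emit:
jog_arm(
  dp=[
    [0,0,1],
    [0,0,2],
    [0,0,2.5],
    [0,0,2.5],
    [0.5,1,0],
    [0.5,2.3,0],
    [0.5,3,0],
    [0.5,3,0],
    [0.5,3,0],
    [0.5,3,0],
    [0.5,3,0],
    [0.5,3,0],
    [0.5,3,0],
    [0.5,2.5,0],
    [0.5,1.5,0],
    [0,1,0],
    [0,0,0],
  ],
  yaw=[0,0,0,0,0,-0.25,-0.25,-0.25,-0.25,-0.25,-0.25,-0.25,-0.25,-0.15,0,0,0],
  hand=8.5,
)

```text
t: 16.48
tcp_pos: [0.6111, 0.1762, 0.2103]
tcp_rot: [[-0.0, -1.0, -0.002], [0.001, -0.002, 1.0], [-1.0, 0.0, 0.001]]
wrist_force: [-0.0, 0.1, -0.4]
width: 0.0849
```

Emit:
jog_arm(
  dp=[
    [0,0.02,-2],
    [0,0,-3],
    [0,0,-3],
    [0,0,-3],
    [0,0,-2],
    [0,0,-1.2],
    [0,0,-0.5],
    [0,0,0],
    [0,0,0],
  ],
  yaw=[0,0,0,0,0,0,0,0,0],
)

```text
t: 17.23
tcp_pos: [0.6122, 0.1741, 0.0647]
tcp_rot: [[0.002, -1.0, 0.0], [0.0, 0.0, 1.0], [-1.0, -0.002, 0.0]]
wrist_force: [0.5, -0.2, 1.0]
width: 0.0855
```

Run:
```python
from h import *
s=rep(); print(s["tcp_pos"]); im=arm.get_image("wrist"); c=arm.camera_model("wrist"); cv2.imwrite("pics/w6.png",im)
h=cv2.cvtColor(im,cv2.COLOR_BGR2HSV); m=cv2.inRange(h,(18,130,60),(35,255,255))
n,l,st,ce=cv2.connectedComponentsWithStats(m); i=1+np.argmax(st[1:,4]); print(st[i],ce[i])
x,y=.6115,.1745
for p in [(x-.01,y,.085),(x+.01,y,.085),(x-.01,y-.025,.06),(x+.01,y+.025,.06)]: print(proj("wrist",p,c).round(1))
for n in("scene","side"):
  I=arm.get_image(n); cv2.imwrite(f"pics/{n}6.png",I); print(n,proj(n,[*(O+X*.0045),.1275]))
```

```text
t 17.2333 stand xy [125.38 272.76] z 0.0647 yaw -0.02 F sx,sy,z [ 0.49 -0.28  0.99] w 0.0855
[0.61221767 0.17406397 0.06467467]
[  240   293   154   134 14621] [317.28171808 364.59489775]
[317.6 368.1]
[317.7 426.8]
[241.6 320.1]
[390.5 371.1]
scene [269.08582115 228.47592382]
side [347.54780958 210.77991896]
```

Emit:
jog_arm(
  dp=[
    [0,0,-0.1],
    [0,0,0],
    [0,0,0],
    [0,0,0],
    [0,0,0],
    [0,0,0],
    [0,0,0],
    [0,0,0],
    [0,0,0],
  ],
  yaw=[0,0,0,0,0,0,0,0,0],
  hand=4.0,
  newtons=60,
)

```text
t: 18.13
tcp_pos: [0.6118, 0.1745, 0.063]
tcp_rot: [[0.001, -1.0, -0.0], [0.0, -0.0, 1.0], [-1.0, -0.001, 0.0]]
wrist_force: [-1.4, -0.7, 5.7]
width: 0.0489
```

Run:
```python
from h import *
s=rep(); print(s["tcp_pos"])
```

```text
t 18.1333 stand xy [125.03 273.25] z 0.063 yaw 0.0 F sx,sy,z [-1.5  -0.39  5.71] w 0.0489
[0.61176765 0.17446975 0.06304664]
```

Emit:
jog_arm(
  dp=[
    [0,0,1],
    [0,0,2],
    [0,0,3],
    [0,0,3],
    [0,0,3],
    [-0.6,-1,2],
    [-1.2,-2,0.7],
    [-1.3,-2.7,0],
    [-1.3,-2.8,0],
    [-1.3,-2.8,0],
    [-1.3,-2.8,0],
    [-1.3,-2.8,0],
    [-1.3,-2.8,0],
    [-1.3,-2.8,0],
    [-1.3,-2.8,0],
    [-1.3,-2.8,0],
    [-0.6,-2,0],
    [-0.27,-1,0],
    [0,-0.26,0],
    [0,0,0],
  ],
  yaw=[0,0,0,0,0,0,0.2,0.2,0.2,0.2,0.2,0.2,0.2,0.2,0.2,0.2,0.15,0,0,0],
)

```text
t: 19.8
tcp_pos: [0.4679, -0.1394, 0.2095]
tcp_rot: [[0.0, -0.975, -0.222], [0.0, -0.222, 0.975], [-1.0, -0.0, 0.0]]
wrist_force: [-0.1, 1.1, -1.3]
width: 0.0489
```

Emit:
jog_arm(
  dp=[
    [0,0,-2],
    [0,0,-2.4],
    [0,0,-2],
    [0,0,-1],
    [0,0,-0.5],
    [0,0,0],
    [0,0,0],
    [0,0,0],
  ],
  yaw=[0,0,0,0,0,0,0,0],
)

```text
t: 20.47
tcp_pos: [0.4685, -0.139, 0.1313]
tcp_rot: [[0.002, -0.975, -0.224], [-0.001, -0.224, 0.975], [-1.0, -0.001, -0.001]]
wrist_force: [0.8, 0.3, -1.8]
width: 0.0487
```

Run:
```python
from h import *
s=rep(); print(s["tcp_pos"]); im=arm.get_image("wrist"); c=arm.camera_model("wrist"); cv2.imwrite("pics/w7.png",im)
h=cv2.cvtColor(im,cv2.COLOR_BGR2HSV); m=cv2.inRange(h,(18,130,60),(35,255,255))
n,l,st,ce=cv2.connectedComponentsWithStats(m); i=1+np.argmax(st[1:,4]); print(st[i],ce[i])
q=O+X*(-.0853)+Y*(-.0003)
print(proj("wrist",[*(q+X*.01),.153],c),proj("wrist",[*(q-Y*.025),.128],c),proj("wrist",[*(q+Y*.025),.128],c))
```

```text
t 20.4667 stand xy [-84.64  -0.33] z 0.1313 yaw 12.94 F sx,sy,z [ 0.84  0.1  -1.78] w 0.0487
[ 0.46847118 -0.13901483  0.13127884]
[  240   293   157   139 15648] [318.0484407  366.77735174]
[317.93924819 432.34088832] [242.87210859 349.9700167 ] [393.33354304 350.11535291]
```

Emit:
jog_arm(
  dp=[
    [0.244,0.056,0],
    [0.244,0.056,0],
    [0.244,0.056,0],
    [0.244,0.056,0],
    [0.244,0.056,0],
    [0.244,0.056,0],
    [0.244,0.056,0],
    [0.244,0.056,0],
    [0.0975,0.0223,0],
    [0.0975,0.0223,0],
    [0.0975,0.0223,0],
    [0.0975,0.0223,0],
    [0.0975,0.0223,0],
    [0,0,0],
  ],
  yaw=[0,0,0,0,0,0,0,0,0,0,0,0,0,0],
)

```text
t: 21.68
tcp_pos: [0.4923, -0.1336, 0.1305]
tcp_rot: [[0.0, -0.975, -0.223], [0.0, -0.223, 0.975], [-1.0, -0.0, 0.0]]
wrist_force: [-0.3, -0.2, -1.6]
width: 0.049
```

Run:
```python
from h import *
rep()
```

```text
t 21.6833 stand xy [-60.23  -0.41] z 0.1305 yaw 12.9 F sx,sy,z [-0.35 -0.15 -1.64] w 0.049
```

Emit:
jog_arm(
  dp=[
    [0.146,0.0335,0],
    [0.146,0.0335,0],
    [0.146,0.0335,0],
    [0.146,0.0335,0],
    [0.146,0.0335,0],
    [0.146,0.0335,0],
    [0.146,0.0335,0],
    [0.146,0.0335,0],
    [0,0,0],
  ],
  yaw=[0,0,0,0,0,0,0,0,0],
)

```text
t: 22.43
tcp_pos: [0.5042, -0.1309, 0.1305]
tcp_rot: [[0.0, -0.975, -0.223], [0.0, -0.223, 0.975], [-1.0, -0.0, -0.0]]
wrist_force: [1.0, 0.1, 0.0]
width: 0.0486
```

Run:
```python
from h import *
rep()
```

```text
t 22.4333 stand xy [-48.04  -0.42] z 0.1305 yaw 12.9 F sx,sy,z [ 1.   -0.08  0.05] w 0.0486
```

Emit:
jog_arm(
  dp=[
    [0.0975,0.0223,0.05],
    [0.0975,0.0223,0],
    [0.0975,0.0223,0],
    [0.0975,0.0223,0],
    [0.0975,0.0223,0],
    [0.0975,0.0223,0],
    [0.0975,0.0223,0],
    [0.0975,0.0223,0],
    [0,0,0],
  ],
  yaw=[0,0,0,0,0,0,0,0,0],
)

```text
t: 23.18
tcp_pos: [0.5118, -0.1292, 0.131]
tcp_rot: [[0.0, -0.975, -0.223], [0.0, -0.223, 0.975], [-1.0, -0.0, -0.0]]
wrist_force: [-2.5, -0.6, 1.1]
width: 0.0487
```

Run:
```python
from h import *
rep()
```

```text
t 23.1833 stand xy [-40.16  -0.4 ] z 0.131 yaw 12.9 F sx,sy,z [-2.53  0.01  1.1 ] w 0.0487
```

Emit:
jog_arm(
  dp=[
    [0.0975,0.0223,0],
    [0.0975,0.0223,0],
    [0.0975,0.0223,0],
    [0.0975,0.0223,0],
    [0.0975,0.0223,0],
    [0.0975,0.0223,0],
    [0.0975,0.0223,0],
    [0.0975,0.0223,0],
    [0.0975,0.0223,0],
    [0.0975,0.0223,0],
    [0.0975,0.0223,0],
    [0.0975,0.0223,0],
    [0.0975,0.0223,0],
    [0.0975,0.0223,0],
    [0.0975,0.0223,0],
    [0.0975,0.0223,0],
    [0.0975,0.0223,0],
    [0.0975,0.0223,0],
    [0,0,0],
  ],
  yaw=[0,0,0,0,0,0,0,0,0,0,0,0,0,0,0,0,0,0,0],
)

```text
t: 24.77
tcp_pos: [0.5294, -0.1251, 0.131]
tcp_rot: [[0.0, -0.975, -0.223], [0.0, -0.223, 0.975], [-1.0, -0.0, -0.0]]
wrist_force: [0.4, -0.3, 0.8]
width: 0.0489
```

Run:
```python
from h import *
rep()
```

```text
t 24.7667 stand xy [-22.11  -0.39] z 0.131 yaw 12.9 F sx,sy,z [ 0.33 -0.38  0.82] w 0.0489
```

Emit:
jog_arm(
  dp=[
    [0.0975,0.0223,0],
    [0.0975,0.0223,0],
    [0.0975,0.0223,0],
    [0.0975,0.0223,0],
    [0.0975,0.0223,0],
    [0.0975,0.0223,0],
    [0.0975,0.0223,0],
    [0.0975,0.0223,0],
    [0,0,0],
  ],
  yaw=[0,0,0,0,0,0,0,0,0],
)

```text
t: 25.52
tcp_pos: [0.5372, -0.1233, 0.1308]
tcp_rot: [[0.0, -0.975, -0.223], [0.0, -0.223, 0.975], [-1.0, -0.0, 0.0]]
wrist_force: [0.3, 0.9, -2.8]
width: 0.0491
```

Run:
```python
from h import *
rep()
```

```text
t 25.5167 stand xy [-14.17  -0.36] z 0.1308 yaw 12.9 F sx,sy,z [ 0.49  0.78 -2.75] w 0.0491
```

Emit:
jog_arm(
  dp=[
    [0.0975,0.0223,0],
    [0.0975,0.0223,0],
    [0.0975,0.0223,0],
    [0.0975,0.0223,0],
    [0,0,0],
    [0,0,0],
  ],
  yaw=[0,0,0,0,0,0],
)

```text
t: 26.02
tcp_pos: [0.5409, -0.1225, 0.1309]
tcp_rot: [[-0.0, -0.975, -0.223], [0.0, -0.223, 0.975], [-1.0, 0.0, 0.0]]
wrist_force: [-0.7, -0.7, -1.1]
width: 0.049
```

Run:
```python
from h import *
rep()
```

```text
t 26.0167 stand xy [-10.36  -0.37] z 0.1309 yaw 12.9 F sx,sy,z [-0.8  -0.55 -1.12] w 0.049
```

Emit:
jog_arm(
  dp=[
    [0.0975,0.0223,0],
    [0.0975,0.0223,0],
    [0.0975,0.0223,0],
    [0,0,0],
    [0,0,0],
  ],
  yaw=[0,0,0,0,0],
)

```text
t: 26.43
tcp_pos: [0.5435, -0.1219, 0.1309]
tcp_rot: [[-0.001, -0.975, -0.223], [0.0, -0.223, 0.975], [-1.0, 0.001, 0.0]]
wrist_force: [-2.9, -0.4, -0.2]
width: 0.049
```

Run:
```python
from h import *
rep()
```

```text
t 26.4333 stand xy [-7.69 -0.38] z 0.1309 yaw 12.9 F sx,sy,z [-2.93  0.24 -0.2 ] w 0.049
```

Emit:
jog_arm(
  dp=[
    [0.05,0.0112,0],
    [0.05,0.0112,0],
    [0,0,0],
    [0,0,0],
  ],
  yaw=[0,0,0,0],
)

```text
t: 26.77
tcp_pos: [0.5444, -0.1216, 0.1309]
tcp_rot: [[-0.001, -0.975, -0.223], [0.0, -0.223, 0.975], [-1.0, 0.001, 0.0]]
wrist_force: [-4.2, -1.5, 0.8]
width: 0.0487
```

Run:
```python
from h import *
rep()
```

```text
t 26.7667 stand xy [-6.74 -0.34] z 0.1309 yaw 12.9 F sx,sy,z [-4.48 -0.55  0.81] w 0.0487
```

Emit:
jog_arm(
  dp=[
    [-0.058,-0.0134,-0.04],
    [0,0,-0.02],
    [0,0,0],
    [0,0,0],
  ],
  yaw=[0,0,0,0],
)

```text
t: 27.1
tcp_pos: [0.5442, -0.1218, 0.1305]
tcp_rot: [[0.0, -0.975, -0.223], [0.0, -0.223, 0.975], [-1.0, -0.0, 0.0]]
wrist_force: [-4.6, -1.0, 2.8]
width: 0.049
```

Emit:
jog_arm(
  dp=[
    [0,0,0],
    [0,0,0],
    [0,0,0],
    [0,0,0],
    [0,0,0],
  ],
  yaw=[0,0,0,0,0],
  hand=7.0,
)

```text
t: 27.52
tcp_pos: [0.5445, -0.1217, 0.1304]
tcp_rot: [[0.001, -0.975, -0.223], [0.0, -0.223, 0.975], [-1.0, -0.001, -0.0]]
wrist_force: [0.1, 0.4, -0.4]
width: 0.0697
```

Run:
```python
from h import *
rep(); im=arm.get_image("wrist"); c=arm.camera_model("wrist"); cv2.imwrite("pics/w8.png",im)
h=cv2.cvtColor(im,cv2.COLOR_BGR2HSV)
def B(m,nm):
    n,l,st,ce=cv2.connectedComponentsWithStats(m); i=1+np.argmax(st[1:,4]); print(nm,st[i],ce[i].round(1)); k=l==i; u=int(st[i][0]+st[i][2]/2); r=np.nonzero(k[:,u])[0]; print("  mid col",u,r.min(),r.max()); 
B(cv2.inRange(h,(19,130,60),(35,255,255)),"yel")
B(cv2.inRange(h,(0,150,60),(8,255,255))|cv2.inRange(h,(172,150,60),(180,255,255)),"red")
P=lambda s,z:proj("wrist",[*(O+X*s/1e3),z],c).round(1).tolist()
print("yel rear top home",P(2.5,.1525),"1mm/px",P(1.5,.1525),"front top",P(-17.5,.1525),"red rear top",P(14.5,.1475))
```

```text
t 27.5167 stand xy [-6.67 -0.44] z 0.1304 yaw 12.9 F sx,sy,z [ 0.2   0.33 -0.38] w 0.0697
yel [  240   288   157   139 15344] [318.2 363.5]
  mid col 318 343 426
red [ 262  410  115   37 1818] [318.7 431.3]
  mid col 319 428 446
yel rear top home [318.9, 433.1] 1mm/px [318.9, 430.3] front top [318.9, 373.5] red rear top [318.9, 452.0]
```

View pics/w8.png

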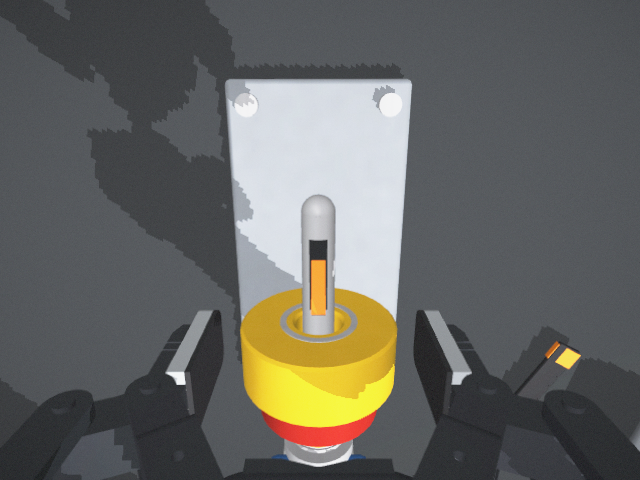

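Yellow is nested over red: yellow rear edge at row 427, red rear edge at row 446. Both sit 6 px from prediction in the same direction, so the spacing is still 12 mm. The keeper is up, edge at (318,315). Now blue.

Emit:
jog_arm(
  dp=[
    [0,0,1],
    [0,0,2],
    [0,0,2.5],
    [0,0,2.5],
    [0.6,1,0],
    [1,2.3,0],
    [1.1,2.9,0],
    [1.1,2.9,0],
    [1.1,2.9,0],
    [1.1,2.9,0],
    [1.1,2.9,0],
    [1.1,2.9,0],
    [1.1,2.9,0],
    [1.1,2.5,0],
    [1.1,2,0],
    [0.5,1.5,0],
    [0,0,0],
    [0,0,0],
  ],
  yaw=[0,0,0,0,0,-0.25,-0.25,-0.25,-0.25,-0.25,-0.25,-0.25,-0.25,-0.15,0,0,0,0],
  hand=8.54,
)

```text
t: 29.07
tcp_pos: [0.6639, 0.1751, 0.21]
tcp_rot: [[-0.001, -1.0, -0.002], [-0.0, -0.002, 1.0], [-1.0, 0.001, -0.0]]
wrist_force: [0.2, -0.3, 0.4]
width: 0.0855
```

Emit:
jog_arm(
  dp=[
    [0,0,-2],
    [0,0,-3],
    [0,0,-3],
    [0,0,-3],
    [0,0,-2],
    [0,0,-0.8],
    [0,0,-0.4],
    [0,0,0],
    [0,0,0],
  ],
  yaw=[0,0,0,0,0,0,0,0,0],
)

```text
t: 29.82
tcp_pos: [0.6651, 0.174, 0.07]
tcp_rot: [[0.003, -1.0, 0.0], [0.0, 0.0, 1.0], [-1.0, -0.003, 0.0]]
wrist_force: [0.1, -0.2, 0.5]
width: 0.0855
```

Run:
```python
from h import *
s=rep(); print(s["tcp_pos"]); im=arm.get_image("wrist"); c=arm.camera_model("wrist"); cv2.imwrite("pics/w9.png",im)
h=cv2.cvtColor(im,cv2.COLOR_BGR2HSV); m=cv2.inRange(h,(100,130,50),(120,255,255))
n,l,st,ce=cv2.connectedComponentsWithStats(m); i=1+np.argmax(st[1:,4]); print(st[i],ce[i])
x,y=.6635,.1745
for p in [(x-.01,y,.095),(x+.01,y,.095),(x+.01,y-.03,.065),(x+.01,y+.03,.065)]: print(proj("wrist",p,c).round(1))
```

```text
t 29.8167 stand xy [176.9  260.89] z 0.07 yaw -0.03 F sx,sy,z [ 0.03 -0.25  0.51] w 0.0855
[0.6650887  0.17399308 0.07004852]
[  225   284   186   153 20984] [317.22560046 363.84817003]
[318. 377.]
[318.  437.6]
[230.7 368.8]
[405.4 368.7]
```

Emit:
jog_arm(
  dp=[
    [-0.05,0,-0.1],
    [0,0,0],
    [0,0,0],
    [0,0,0],
    [0,0,0],
    [0,0,0],
    [0,0,0],
    [0,0,0],
  ],
  yaw=[0,0,0,0,0,0,0,0],
  hand=5.0,
  newtons=70,
)

```text
t: 30.53
tcp_pos: [0.6644, 0.1744, 0.0688]
tcp_rot: [[0.002, -1.0, -0.0], [0.0, -0.0, 1.0], [-1.0, -0.002, 0.0]]
wrist_force: [-0.7, -1.0, 5.6]
width: 0.0588
```

Run:
```python
from h import *
s=rep(); print(s["tcp_pos"])
```

```text
t 30.5333 stand xy [176.35 261.47] z 0.0688 yaw 0.01 F sx,sy,z [-0.95 -0.81  5.65] w 0.0588
[0.66442793 0.17444244 0.06876875]
```

Emit:
jog_arm(
  dp=[
    [0,0,1],
    [0,0,2],
    [0,0,3],
    [0,0,3],
    [0,0,2.5],
    [-0.8,-1,2],
    [-1.5,-2,0.6],
    [-1.8,-2.7,0],
    [-1.8,-2.8,0],
    [-1.8,-2.8,0],
    [-1.8,-2.8,0],
    [-1.8,-2.8,0],
    [-1.8,-2.8,0],
    [-1.8,-2.8,0],
    [-1.8,-2.8,0],
    [-1.7,-2.8,0],
    [-0.9,-2,0],
    [-0.33,-1,0],
    [0,-0.25,0],
    [0,0,0],
  ],
  yaw=[0,0,0,0,0,0,0.2,0.2,0.2,0.2,0.2,0.2,0.2,0.2,0.2,0.2,0.15,0,0,0],
)

```text
t: 32.2
tcp_pos: [0.4676, -0.1394, 0.2085]
tcp_rot: [[0.0, -0.975, -0.222], [0.0, -0.222, 0.975], [-1.0, -0.0, 0.0]]
wrist_force: [-0.3, 0.8, -2.1]
width: 0.0585
```

Emit:
jog_arm(
  dp=[
    [0,0,-2],
    [0,0,-2.4],
    [0,0,-2],
    [0,0,-1],
    [0,0,-0.4],
    [0,0,0],
    [0,0,0],
    [0,0,0],
  ],
  yaw=[0,0,0,0,0,0,0,0],
)

```text
t: 32.87
tcp_pos: [0.4682, -0.139, 0.1312]
tcp_rot: [[0.002, -0.975, -0.224], [-0.001, -0.224, 0.975], [-1.0, -0.001, -0.001]]
wrist_force: [1.0, -0.6, -1.3]
width: 0.0587
```

Run:
```python
from h import *
s=rep(); print(s["tcp_pos"]); im=arm.get_image("wrist"); c=arm.camera_model("wrist"); cv2.imwrite("pics/w10.png",im)
h=cv2.cvtColor(im,cv2.COLOR_BGR2HSV); m=cv2.inRange(h,(100,130,50),(120,255,255))
n,l,st,ce=cv2.connectedComponentsWithStats(m); i=1+np.argmax(st[1:,4]); print(st[i],ce[i])
t=stand(s["tcp_pos"])/1e3; q=O+X*(t[0]-.001)+Y*t[1]; z=s["tcp_pos"][2]-.0038
print(proj("wrist",[*(q+X*.01),z+.03],c))
```

```text
t 32.8667 stand xy [-84.89  -0.29] z 0.1312 yaw 12.94 F sx,sy,z [ 0.86 -0.77 -1.28] w 0.0587
[ 0.46822025 -0.13903784  0.1311956 ]
[  225   285   187   158 21710] [317.76333487 366.02215569]
[317.71564845 444.24470817]
```

Emit:
jog_arm(
  dp=[
    [0.244,0.056,0.1],
    [0.244,0.056,0],
    [0.244,0.056,0],
    [0.244,0.056,0],
    [0.244,0.056,0],
    [0.244,0.056,0],
    [0.244,0.056,0],
    [0.244,0.056,0],
    [0.0975,0.0223,0],
    [0.0975,0.0223,0],
    [0.0975,0.0223,0],
    [0.0975,0.0223,0],
    [0.0975,0.0223,0],
    [0,0,0],
  ],
  yaw=[0,0,0,0,0,0,0,0,0,0,0,0,0,0],
)

```text
t: 34.08
tcp_pos: [0.492, -0.1336, 0.1314]
tcp_rot: [[0.0, -0.975, -0.223], [0.0, -0.223, 0.975], [-1.0, -0.0, -0.0]]
wrist_force: [1.1, 0.2, -3.0]
width: 0.0585
```

Run:
```python
from h import *
rep()
```

```text
t 34.0833 stand xy [-60.55  -0.33] z 0.1314 yaw 12.9 F sx,sy,z [ 1.08 -0.05 -3.04] w 0.0585
```

Emit:
jog_arm(
  dp=[
    [0.146,0.0335,0],
    [0.146,0.0335,0],
    [0.146,0.0335,0],
    [0.146,0.0335,0],
    [0.146,0.0335,0],
    [0.146,0.0335,0],
    [0.146,0.0335,0],
    [0.146,0.0335,0],
    [0,0,0],
  ],
  yaw=[0,0,0,0,0,0,0,0,0],
)

```text
t: 34.83
tcp_pos: [0.5038, -0.1309, 0.1313]
tcp_rot: [[0.0, -0.975, -0.223], [0.0, -0.223, 0.975], [-1.0, -0.0, 0.0]]
wrist_force: [-0.9, -0.8, -2.9]
width: 0.0585
```

Run:
```python
from h import *
rep()
```

```text
t 34.8333 stand xy [-48.4  -0.3] z 0.1313 yaw 12.91 F sx,sy,z [-1.04 -0.59 -2.87] w 0.0585
```

Emit:
jog_arm(
  dp=[
    [0.0975,0.0223,0.03],
    [0.0975,0.0223,0],
    [0.0975,0.0223,0],
    [0.0975,0.0223,0],
    [0.0975,0.0223,0],
    [0.0975,0.0223,0],
    [0.0975,0.0223,0],
    [0.0975,0.0223,0],
    [0.0975,0.0223,0],
    [0.0975,0.0223,0],
    [0,0,0],
  ],
  yaw=[0,0,0,0,0,0,0,0,0,0,0],
)

```text
t: 35.75
tcp_pos: [0.5136, -0.1287, 0.1317]
tcp_rot: [[0.001, -0.975, -0.223], [0.0, -0.223, 0.975], [-1.0, -0.001, -0.0]]
wrist_force: [-1.9, 0.7, 0.3]
width: 0.0587
```

Run:
```python
from h import *
rep()
```

```text
t 35.75 stand xy [-38.39  -0.36] z 0.1317 yaw 12.9 F sx,sy,z [-1.68  1.08  0.27] w 0.0587
```

Emit:
jog_arm(
  dp=[
    [0.0975,0.0223,0],
    [0.0975,0.0223,0],
    [0.0975,0.0223,0],
    [0.0975,0.0223,0],
    [0.0975,0.0223,0],
    [0.0975,0.0223,0],
    [0.0975,0.0223,0],
    [0.0975,0.0223,0],
    [0.0975,0.0223,0],
    [0.0975,0.0223,0],
    [0,0,0],
  ],
  yaw=[0,0,0,0,0,0,0,0,0,0,0],
)

```text
t: 36.67
tcp_pos: [0.5233, -0.1265, 0.1317]
tcp_rot: [[0.001, -0.975, -0.223], [0.0, -0.223, 0.975], [-1.0, -0.001, -0.0]]
wrist_force: [-1.1, -0.0, 0.7]
width: 0.059
```

Run:
```python
from h import *
rep()
```

```text
t 36.6667 stand xy [-28.37  -0.33] z 0.1317 yaw 12.9 F sx,sy,z [-1.07  0.2   0.73] w 0.059
```

Now nesting over yellow.

Emit:
jog_arm(
  dp=[
    [0.0975,0.0223,0],
    [0.0975,0.0223,0],
    [0.0975,0.0223,0],
    [0.0975,0.0223,0],
    [0.0975,0.0223,0],
    [0,0,0],
  ],
  yaw=[0,0,0,0,0,0],
)

```text
t: 37.17
tcp_pos: [0.5282, -0.1254, 0.1317]
tcp_rot: [[0.0, -0.975, -0.223], [0.0, -0.223, 0.975], [-1.0, -0.0, -0.0]]
wrist_force: [-0.4, -0.4, 0.2]
width: 0.0589
```

Run:
```python
from h import *
rep()
```

```text
t 37.1667 stand xy [-23.41  -0.35] z 0.1317 yaw 12.9 F sx,sy,z [-0.49 -0.32  0.21] w 0.0589
```

Emit:
jog_arm(
  dp=[
    [0.0975,0.0223,0],
    [0.0975,0.0223,0],
    [0.0975,0.0223,0],
    [0.0975,0.0223,0],
    [0,0,0],
    [0,0,0],
  ],
  yaw=[0,0,0,0,0,0],
)

```text
t: 37.67
tcp_pos: [0.5317, -0.1245, 0.1316]
tcp_rot: [[-0.0, -0.975, -0.223], [0.0, -0.223, 0.975], [-1.0, 0.0, 0.0]]
wrist_force: [-1.3, 0.5, -0.5]
width: 0.0586
```

Run:
```python
from h import *
rep()
```

```text
t 37.6667 stand xy [-19.73  -0.27] z 0.1316 yaw 12.91 F sx,sy,z [-1.18  0.79 -0.47] w 0.0586
```

Emit:
jog_arm(
  dp=[
    [0.0975,0.0223,0],
    [0.0975,0.0223,0],
    [0,0,0],
    [0,0,0],
  ],
  yaw=[0,0,0,0],
)

```text
t: 38.0
tcp_pos: [0.533, -0.1242, 0.1316]
tcp_rot: [[-0.002, -0.975, -0.223], [0.0, -0.223, 0.975], [-1.0, 0.002, 0.0]]
wrist_force: [-4.3, -1.8, 2.2]
width: 0.0585
```

```bash
cat >> h.py <<'E'
def keep(n):
    im=arm.get_image("wrist"); cv2.imwrite(f"pics/{n}.png",im); c=arm.camera_model("wrist"); h=cv2.cvtColor(im[100:420,290:345],cv2.COLOR_BGR2HSV)
    m=cv2.inRange(h,(8,150,120),(20,255,255)); k,l,st,ce=cv2.connectedComponentsWithStats(m)
    if k>1: i=1+np.argmax(st[1:,4]); print("orange",st[i]+[290,100,0,0,0])
    P=lambda s,z:proj("wrist",[*(O+X*s/1e3),z],c).round(1).tolist()
    print("hinge",P(-48.5,.135),"edge up",P(-28.5,.143),"edge down",P(-28.5,.1355))
E
python3 - <<'E'
from h import *
rep(); keep("k1")
E
```

```text
t 38.0 stand xy [-18.42  -0.27] z 0.1316 yaw 12.9 F sx,sy,z [-4.61 -0.82  2.2 ] w 0.0585
hinge [318.3, 277.7] edge up [318.4, 351.7] edge down [318.4, 337.4]
```

Run:
```python
from h import *
a=cv2.imread("pics/w8.png"); b=cv2.imread("pics/k1.png")
print(a[250:320:8,318].tolist(), cv2.cvtColor(a[290:291,318:319],cv2.COLOR_BGR2HSV))
for r in range(240,350,5): print(r,b[r,306:331:4].tolist())
```

```text
[[51, 47, 49], [54, 51, 47], [57, 171, 247], [60, 171, 247], [58, 171, 247], [62, 174, 247], [63, 173, 247], [67, 177, 247], [87, 167, 245]] [[[ 18 191 247]]]
240 [[189, 186, 185], [212, 210, 206], [218, 216, 214], [216, 213, 213], [212, 207, 208], [204, 201, 200], [166, 163, 163]]
245 [[204, 201, 200], [221, 219, 218], [235, 232, 231], [230, 228, 228], [220, 218, 217], [211, 207, 208], [183, 179, 179]]
250 [[204, 202, 201], [219, 217, 215], [228, 225, 225], [229, 227, 227], [219, 216, 215], [210, 205, 205], [183, 179, 179]]
255 [[202, 199, 197], [214, 213, 212], [218, 216, 216], [216, 214, 214], [214, 212, 210], [202, 199, 198], [181, 177, 178]]
260 [[200, 197, 196], [214, 213, 211], [219, 217, 217], [216, 214, 214], [213, 210, 210], [200, 198, 198], [179, 177, 177]]
265 [[199, 195, 194], [214, 211, 210], [219, 217, 216], [218, 216, 215], [213, 210, 210], [203, 198, 199], [177, 174, 173]]
270 [[198, 195, 193], [213, 211, 210], [219, 215, 216], [218, 215, 215], [214, 211, 210], [203, 200, 200], [245, 244, 244]]
275 [[197, 194, 195], [178, 176, 175], [206, 203, 202], [207, 203, 204], 
[... 935 characters left out ...]
 171, 172]]
320 [[194, 193, 190], [54, 49, 51], [56, 51, 52], [55, 52, 54], [55, 54, 54], [145, 141, 142], [171, 169, 168]]
325 [[193, 190, 189], [55, 54, 51], [59, 57, 55], [56, 54, 52], [60, 58, 52], [146, 143, 142], [172, 170, 170]]
330 [[194, 190, 189], [54, 52, 50], [55, 54, 52], [53, 52, 50], [54, 50, 51], [144, 141, 140], [171, 170, 168]]
335 [[184, 177, 172], [55, 50, 50], [55, 53, 54], [56, 51, 53], [58, 56, 56], [145, 141, 141], [167, 159, 156]]
340 [[158, 154, 154], [155, 142, 134], [156, 122, 104], [152, 111, 90], [151, 122, 101], [156, 137, 124], [154, 153, 153]]
345 [[155, 94, 57], [166, 120, 92], [182, 148, 128], [179, 146, 127], [179, 146, 126], [163, 119, 87], [150, 95, 54]]
```

Emit:
jog_arm(
  dp=[
    [0.078,0.018,0],
    [0,0,0],
    [0,0,0],
  ],
  yaw=[0,0,0],
)

```text
t: 38.3
tcp_pos: [0.5335, -0.124, 0.1316]
tcp_rot: [[-0.002, -0.975, -0.223], [0.0, -0.223, 0.975], [-1.0, 0.002, 0.001]]
wrist_force: [-5.9, -1.9, 1.7]
width: 0.0589
```

Run:
```python
from h import *
rep(); keep("k2")
```

```text
t 38.3 stand xy [-17.89  -0.25] z 0.1316 yaw 12.91 F sx,sy,z [-6.17 -0.49  1.69] w 0.0589
orange [318 336   2   2   4]
hinge [318.3, 276.1] edge up [318.4, 350.2] edge down [318.3, 335.9]
```

Emit:
jog_arm(
  dp=[
    [0.058,0.0134,0],
    [0,0,0],
    [0,0,0],
  ],
  yaw=[0,0,0],
)

```text
t: 38.6
tcp_pos: [0.5339, -0.1239, 0.1315]
tcp_rot: [[-0.003, -0.975, -0.223], [0.0, -0.223, 0.975], [-1.0, 0.003, 0.001]]
wrist_force: [-8.5, -2.3, 2.2]
width: 0.0589
```

Run:
```python
from h import *
rep(); keep("k3")
```

```text
t 38.6 stand xy [-17.51  -0.23] z 0.1315 yaw 12.91 F sx,sy,z [-8.79 -0.32  2.25] w 0.0589
orange [312 335  12   3  26]
hinge [318.3, 274.9] edge up [318.4, 349.1] edge down [318.3, 334.8]
```

Emit:
jog_arm(
  dp=[
    [0.039,0.0089,0],
    [0,0,0],
    [0,0,0],
  ],
  yaw=[0,0,0],
)

```text
t: 38.9
tcp_pos: [0.5341, -0.1239, 0.1315]
tcp_rot: [[-0.003, -0.975, -0.223], [-0.0, -0.223, 0.975], [-1.0, 0.003, 0.001]]
wrist_force: [-8.1, -1.7, 2.2]
width: 0.0587
```

Run:
```python
from h import *
rep(); keep("k4"); im=cv2.imread("pics/k4.png")
cv2.imwrite("pics/k4c.png",cv2.resize(im[240:460,220:420],None,fx=2.7,fy=2.7,interpolation=cv2.INTER_CUBIC))
```

```text
t 38.9 stand xy [-17.26  -0.23] z 0.1315 yaw 12.91 F sx,sy,z [-8.27  0.13  2.25] w 0.0587
orange [311 335  14   2  28]
hinge [318.3, 274.2] edge up [318.3, 348.4] edge down [318.3, 334.2]
```

View pics/k4c.png

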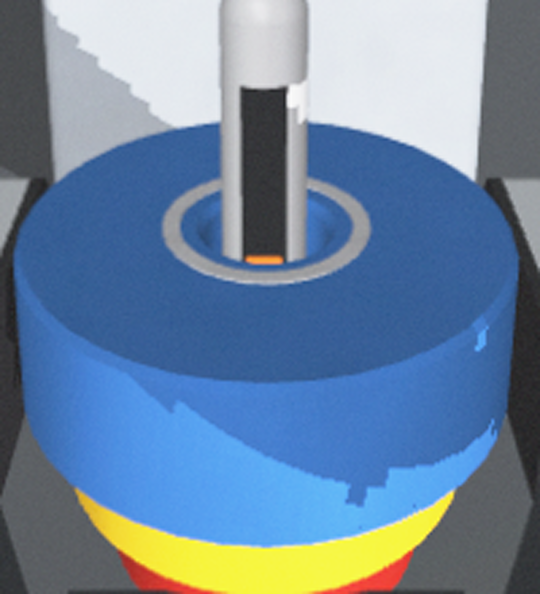

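The crop shows blue nested over yellow and red. The orange edge is still inside the bore, at (318,337), about 3 px (1 mm) short of the rim. I'll press a little further.

Emit:
jog_arm(
  dp=[
    [0.058,0.0134,0],
    [0,0,0],
    [0,0,0],
  ],
  yaw=[0,0,0],
)

```text
t: 39.2
tcp_pos: [0.5346, -0.1238, 0.1316]
tcp_rot: [[-0.003, -0.975, -0.223], [-0.0, -0.223, 0.975], [-1.0, 0.003, 0.001]]
wrist_force: [-7.5, -3.2, 4.3]
width: 0.0585
```

Run:
```python
from h import *
rep(); keep("k5")
```

```text
t 39.2 stand xy [-16.78  -0.26] z 0.1316 yaw 12.91 F sx,sy,z [-7.99 -1.48  4.3 ] w 0.0585
orange [311 333  14   4  56]
hinge [318.3, 272.7] edge up [318.3, 346.9] edge down [318.3, 332.8]
```

Emit:
jog_arm(
  dp=[
    [0.039,0.0089,0],
    [0,0,0],
    [0,0,0],
  ],
  yaw=[0,0,0],
)

```text
t: 39.5
tcp_pos: [0.5348, -0.1238, 0.1316]
tcp_rot: [[-0.004, -0.975, -0.223], [-0.0, -0.223, 0.975], [-1.0, 0.004, 0.001]]
wrist_force: [-9.2, -2.9, 3.9]
width: 0.0592
```

Run:
```python
from h import *
rep(); keep("k6")
```

```text
t 39.5 stand xy [-16.53  -0.27] z 0.1316 yaw 12.91 F sx,sy,z [-9.61 -0.78  3.88] w 0.0592
orange [311 332  14   5  68]
hinge [318.3, 271.9] edge up [318.3, 346.2] edge down [318.3, 332.1]
```

Emit:
jog_arm(
  dp=[
    [0.049,0.0112,0],
    [0,0,0],
    [0,0,0],
  ],
  yaw=[0,0,0],
)

```text
t: 39.8
tcp_pos: [0.5352, -0.1236, 0.1314]
tcp_rot: [[-0.004, -0.975, -0.223], [-0.0, -0.223, 0.975], [-1.0, 0.004, 0.001]]
wrist_force: [-8.5, -2.4, 2.5]
width: 0.0585
```

Run:
```python
from h import *
rep(); keep("k7")
```

```text
t 39.8 stand xy [-16.14  -0.21] z 0.1314 yaw 12.91 F sx,sy,z [-8.79 -0.44  2.54] w 0.0585
orange [310 288  15  53 726]
hinge [318.2, 270.8] edge up [318.2, 345.2] edge down [318.2, 331.2]
```

Emit:
jog_arm(
  dp=[
    [0.039,0.0089,0],
    [0,0,0],
    [0,0,0],
  ],
  yaw=[0,0,0],
)

```text
t: 40.1
tcp_pos: [0.5355, -0.1235, 0.1314]
tcp_rot: [[-0.004, -0.975, -0.223], [0.0, -0.223, 0.975], [-1.0, 0.004, 0.001]]
wrist_force: [-9.1, -2.4, 3.0]
width: 0.0585
```

Run:
```python
from h import *
rep(); keep("k8")
```

```text
t 40.1 stand xy [-15.85  -0.22] z 0.1314 yaw 12.9 F sx,sy,z [-9.39 -0.3   2.95] w 0.0585
orange [310 287  15  54 730]
hinge [318.2, 269.9] edge up [318.2, 344.4] edge down [318.2, 330.4]
```

The keeper has snapped up: orange now spans rows 288–341. I'll ease back and release.

Emit:
jog_arm(
  dp=[
    [-0.049,-0.0112,0],
    [-0.049,-0.0112,0],
    [-0.039,-0.0089,0],
    [0,0,0],
    [0,0,0],
  ],
  yaw=[0,0,0,0,0],
)

```text
t: 40.57
tcp_pos: [0.535, -0.1237, 0.1314]
tcp_rot: [[-0.002, -0.975, -0.223], [0.0, -0.223, 0.975], [-1.0, 0.002, 0.001]]
wrist_force: [-5.3, -1.3, 0.4]
width: 0.0588
```

Run:
```python
from h import *
rep(); keep("k9")
```

```text
t 40.5667 stand xy [-16.38  -0.2 ] z 0.1314 yaw 12.91 F sx,sy,z [-5.5  -0.1   0.37] w 0.0588
orange [310 289  15  53 712]
hinge [318.2, 271.7] edge up [318.2, 346.1] edge down [318.2, 332.0]
```

Emit:
jog_arm(
  dp=[
    [-0.049,-0.0112,0],
    [-0.02,-0.004,0],
    [0,0,0],
    [0,0,0],
  ],
  yaw=[0,0,0,0],
)

```text
t: 40.95
tcp_pos: [0.5346, -0.1238, 0.1314]
tcp_rot: [[-0.002, -0.975, -0.223], [0.0, -0.223, 0.975], [-1.0, 0.001, 0.001]]
wrist_force: [-5.8, -2.3, 0.3]
width: 0.0584
```

Emit:
jog_arm(
  dp=[
    [0,0,0],
    [0,0,0],
    [0,0,0],
    [0,0,0],
    [0,0,0],
  ],
  yaw=[0,0,0,0,0],
  hand=8.2,
)

```text
t: 41.37
tcp_pos: [0.5356, -0.1236, 0.1318]
tcp_rot: [[0.001, -0.975, -0.223], [-0.0, -0.223, 0.975], [-1.0, -0.001, -0.0]]
wrist_force: [-0.2, -0.3, -0.2]
width: 0.0823
```

Run:
```python
from h import *
rep(); keep("k10")
```

```text
t 41.3667 stand xy [-15.75  -0.34] z 0.1318 yaw 12.9 F sx,sy,z [-0.23 -0.21 -0.15] w 0.0823
orange [311 286  14  54 670]
hinge [318.5, 269.6] edge up [318.5, 343.9] edge down [318.5, 329.9]
```

Emit:
jog_arm(
  dp=[
    [0,0,0.5],
    [0,0,1],
    [0,0,2],
    [0,0,2.5],
    [0,0,2.5],
    [-0.5,0,2.5],
    [-1,0,2],
    [-1,0,1],
    [-1,0,0],
    [0,0,0],
    [0,0,0],
    [0,0,0],
  ],
  yaw=[0,0,0,0,0,0,0,0,0,0,0,0],
)

```text
t: 42.42
tcp_pos: [0.5005, -0.1237, 0.2718]
tcp_rot: [[0.0, -0.975, -0.223], [0.0, -0.223, 0.975], [-1.0, -0.0, -0.0]]
wrist_force: [1.0, -0.0, -0.0]
width: 0.0818
```

Run:
```python
from h import *
rep(); w=arm.get_image("wrist"); c=arm.camera_model("wrist"); d=arm.get_image("side"); s=arm.get_image("scene")
x,y=proj("wrist",[*(O+X*-.02),.13],c).astype(int); print(x,y)
a=cv2.resize(w[max(0,y-90):max(0,y-90)+200,max(0,x-100):max(0,x-100)+200],(400,400),interpolation=cv2.INTER_CUBIC)
b=cv2.resize(d[170:250,300:380],(400,400),interpolation=cv2.INTER_CUBIC)
cv2.imwrite("pics/fin.png",np.hstack([a,b])); cv2.imwrite("pics/fs.png",s)
# bystander check: change of scene image outside robot/stand/discs
s0=cv2.imread("pics/scene0.png"); print([ (n,round(float(cv2.absdiff(s,s0)[y0:y1,x0:x1].mean()),2)) for n,(x0,y0,x1,y1) in dict(screw=(445,240,520,280),pliers=(470,290,520,360),prop=(240,285,345,395),battery=(175,180,215,232),motor=(145,220,178,247)).items()])
```

```text
t 42.4167 stand xy [-49.97   7.44] z 0.2718 yaw 12.89 F sx,sy,z [ 0.99 -0.27 -0.05] w 0.0818
306 266
[('screw', 0.85), ('pliers', 0.83), ('prop', 0.93), ('battery', 1.4), ('motor', 0.81)]
```

View pics/fin.png

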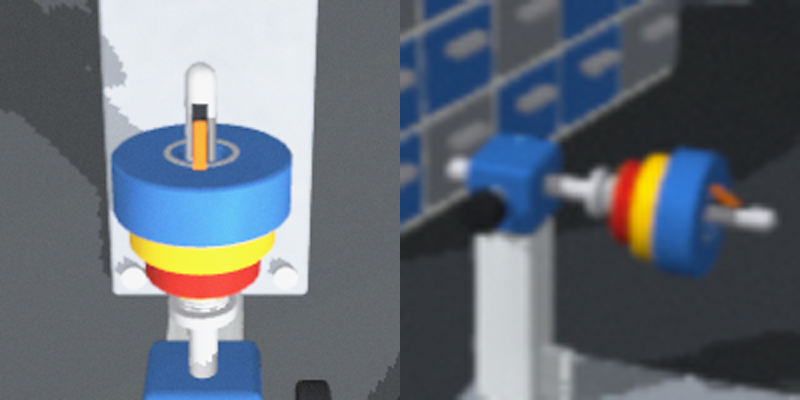

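Both views show red, yellow and blue nested, with the orange keeper standing up in front of blue and the gripper clear. I'm handing in.

```bash
python3 -c "
from h import *
rep(); print(arm.close_job())"
```

```text
t 42.5667 stand xy [-49.96   7.5 ] z 0.2712 yaw 12.91 F sx,sy,z [ 1.3  -0.12 -0.12] w 0.0821
the job is handed in; nothing more can be done
None
```

The three discs are on the hook in the order red, yellow, blue, pocket side back, and I handed the job in at 42.6 s of the 72 s allowed. The hand-in gives no verdict.

- **Nesting:** red and yellow were each slid on until I felt the sprung shoulder, at about 2.5 N and 4.5 N. Blue was then pressed back in steps of up to about 1 mm until the keeper came up. The highest wrist reading along the bar was about 9.6 N, against the 20 N limit.
- **Final check:** the wrist and side views show the set nested with the orange keeper standing up in front of blue. The gripper is open and well clear of the stand.
- **Bystanders:** the patches of the scene picture around the screwdriver, pliers, propeller, battery and motor are practically unchanged from the start. I did not compare the bowl or the plain grey disc the same way, but no move was aimed at either.
- **One disagreement:** red and yellow, once released, appeared about 2 mm further forward in the wrist view than I computed. The offset was the same for both, so their 12 mm spacing held. It could be the 2 mm camera calibration or a real shift; I did not settle which.

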